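Load the cuvette carriage through the photometer's light flap

TASK

Put the cuvette carriage, nose first, on the photometer's loading trough and push it in through the orange spring flap until it is fully home against the stop and the flap has dropped shut behind it. The empty wire basket left in front of the trough is in the way: hang it by its red handle on the hook of the retort stand. Keep the carriage upright all the time and leave the bottles and glassware standing where they are.

Things in the scene. Friction and masses are not known exactly. Their poses are not given: they have to be found in the camera images.
- photometer: Fixed photometer, 410 mm wide, 400 deep. Origin on the bench under the middle of the port's mouth; +x into the machine (push direction), +y to its left seen from in front, +z up. Black compartment round the port: y -60 to 110, x 0 to 170, 95 mm high, clear cover over the tunnel. Right of it a silver console (y -300 to -60, up to 165 high); behind, from x = 170, a housing 176 high.
- trough (a point): Middle of the outer end of the floor of the aluminium loading trough, on the floor, 20 mm above the bench and 100 mm before the mouth; axes as the photometer's. The floor runs level from here into the tunnel, between two rails 8 mm high, 6 mm thick, 35 mm apart inside, narrowing to 31 mm over the last 34 mm before the mouth.
- port (a point): Middle of the port's sill, 20 mm above the bench, under the shut flap, 3 mm inside the mouth; axes as the photometer's. The tunnel behind is 31 mm wide, 67 mm high, narrows to 28.6 mm from 70 to 86 mm past the mouth, and ends at the stop.
- stop (a point): Foot of the rubber end stop in the tunnel, 20 mm above the bench, 143 mm in from the mouth. The carriage's nose touches it when home.
- flap (a joint): Orange flap in the port, 29 mm wide, 60 long, hinged at its top 62 mm above the sill; rad, 0 hanging shut, up to 1.5 swung in and up. A spring (0.03 to 0.07 N m, some 1 to 4 N on the carriage) shuts it. A notch at its foot, 18 by 18 mm, lets the carriage's rod through when shut. It drops only once the holder's tail is about 60 mm past it, in the last 5 mm before the stop.
- carriage: Loose cuvette carriage, 213 mm long, about 180 g. Origin under the middle of its dark holder; +x to the nose, +z up. Holder 62 mm long, 26 wide, 40 high; four glass blocks on top reach 47 mm (13 wide). Grey nose 14 long, 20 wide, 22 high (tip at x = +45). Steel rod, 7 thick, at height 10, runs back to a blue tab. Centre of mass 10 mm behind the origin. Home: origin 98 mm inside the mouth.
- carriage_tab (a point): Top middle of the blue upright grip tab at the rod's end, 157 mm behind the carriage's origin and 45 mm above its underside. The tab is 22 mm along the carriage, 10 mm across and 45 mm high, down to the underside. With the carriage home it is about 60 mm outside the mouth.
- hook_seat (a point): Middle of the top face of the hook's level arm, 88 mm from the rod; axes as the stand's. The arm runs along x, 10 mm wide, 8 high, from the clamp (15 mm from the rod) to an upturned tip that rises 18 mm above the arm's top, 21.5 to 29.5 mm out (-x) from this point. A hung handle's crown (bar centre) lies 4 to 5 mm above this point.
- basket: Loose empty wire basket, about 130 g, 80 mm (x) by 100 mm (y) by 55 mm high, origin under its middle. A rigid upright handle stands over it along its y axis, from end to end (y -46 to +46 mm).
- basket_handle (a point): Middle (crown) of the basket's red handle bar, centre of the bar, 125 mm above the basket's underside. The bar is 9 mm thick, runs along the basket's y axis and slopes down by 8 mm to its ends 46 mm away on either side. Clear opening of 65 mm between the bar and the basket's rim.
- stand: Fixed retort stand. Origin on the bench under its upright rod (12 mm thick, 466 mm high). The hook points along -x. Foot plate 110 mm wide (y), from x = -135 to +50 mm, 16 mm high.
- boss (a joint): Height of the blue clamp and its hook up the stand's rod, m, 0 to 0.04; tightened, it does not move. The arm's top face is 239 mm above the bench at 0.
- wash_bottle: Bystander: white bottle with red cap and spout, 72 mm diameter, 190 mm high, origin under its middle.
- amber_bottle: Bystander: amber glass bottle, 64 mm diameter, 145 mm high, origin under its middle.
- measuring_cylinder: Bystander: glass measuring cylinder, 29 mm diameter on a blue 60 mm foot, 195 mm high, origin under its middle.
- dropper_bottle: Bystander: small glass bottle with orange bulb, 42 mm diameter, 92 mm high, origin under its middle.
- beaker: Bystander: small glass beaker, 50 mm diameter, 62 mm high, origin under its middle.
- sample_jar: Bystander: glass jar with blue cap, 48 mm diameter, 60 mm high, origin under its middle.
There are look-alikes about, which are no part of the job. Several things look just like the carriage: the one meant starts farthest to the robot's left.

How it is judged (in metres and radians):
At the end, for the whole second after the job is handed in: Carriage at rest in the tunnel, nose inward, within 5 mm of the stop and of the centre line and 0.08 rad of its direction, flap shut (under 0.06 rad); basket at rest on the hook arm, handle crown within 20 mm of its middle sideways, 0 to 15 mm above it, under 0.25 rad from upright (x of carriage in the frame of photometer between 0.093 and 0.103 m and y of carriage in the frame of photometer between -0.005 and 0.005 m and z of carriage in the frame of photometer between 0.014 and 0.026 m and angle between the x axis of carriage and the x axis of photometer, either way round below 0.08 rad and value of joint flap below 0.06 rad and linear speed of carriage below 0.02 m/s and x of basket_handle in the frame of hook_seat between -0.022 and 0.06 m and y of basket_handle in the frame of hook_seat between -0.02 and 0.02 m and z of basket_handle in the frame of hook_seat between 0 and 0.015 m and angle between basket's own z axis and vertical below 0.25 rad and linear speed of basket below 0.06 m/s); the robot touches nothing.
It fails at once if the carriage is tipped more than 0.5 rad from upright (angle between carriage's own z axis and vertical above 0.5 rad).
It fails at once if a bottle or a piece of glassware is shifted by more than 25 mm or tipped by more than 0.35 rad (distance of any of wash_bottle, amber_bottle, measuring_cylinder, dropper_bottle, beaker, sample_jar from where it was at the start of the episode above 0.025 m or angle between any of wash_bottle, amber_bottle, measuring_cylinder, dropper_bottle, beaker, sample_jar's own z axis and vertical above 0.35 rad).
It also fails if it takes over 69 s, if anything falls off the work surface, if the arm or the gripper's body presses on something with over 40 N, if the wrist force passes 120 N, or if a joint passes its speed limit or range.

ROBOT

A 7-joint arm with a two-finger parallel gripper is mounted at the origin on the work surface. World frame = base frame: x ahead of the robot, y to its left, z up, the work surface at z = 0. Lengths are in mm, angles in rad, forces in N, time in s.
With the tool pointing down it reaches from about 425 to 950 mm from the base axis. Payload 4.7 kg.
Tool frame: the origin (TCP) lies midway between the tips of the shut fingers; the grasp point (between the pads) lies 19 mm behind it; x points along the fingers, y is the direction in which the jaws open and shut, and the axes are right-handed (so a half turn about x gives the same grasp; the last joint's range is limited). The gripper opens to 87 mm and grips with 3 to 60 N. Pads are 19 mm wide; open, the fingers measure 117 mm over their backs; the gripper's body (75 mm by 190 mm) begins 51 mm behind the grasp point.
Start: joints at [-1.129, 0.469, -0.049, 1.532, 0.024, 1.141, -0.082], TCP at [306.144, 601.602, 222.573] pointing down, gripper open.
Joint ranges: [-2.59, 2.59], [-0.33, 1.99], [-1.39, 1.29], [0.1, 2.45], [-1.04, 4.18], [0.21, 1.99], [-2.66, 2.66]. Speed limits (rad/s): [2.57, 2.57, 3.14, 3.14, 3.14, 3.14, 3.14].

INTERFACE

Orientations are given as [roll, pitch, yaw] about the fixed x, y, z axes, in that order (R = Rz(yaw) Ry(pitch) Rx(roll)).
In Python, from rig import env gives the robot as it stands. The module is installed in compiled form; this text tells all that it offers.
- The arm moves only by the tool apply_moves, never from a script. Its argument "rows" is a list of rows, each an object of numbers: "rx", "ry", "rz": the turn, a rotation vector about the tool's x, y, z scaled (see below); "tx", "ty", "tz": the shift along the tool's x, y, z scaled (see below); "gripper": the finger opening in mm, from 0 to 87. A call has 1 to 20 rows; each row is the pose to reach, as a shift and turn from the pose commanded when the call began, along the tool's axes at that moment, turning the shorter way round; what a row does not reach only later rows make up. The controller multiplies each number of a shift by 500 mm and each number of a turn by pi rad. A row lasts 1/8 s, in which the tool goes at most 62.5 mm and 10.7 degrees, less where a joint would pass 70% of its speed; a pose out of reach is approached as far as the arm can. A call with a number of a shift or a turn outside -1 to 1 is refused whole. A call with a gripper value outside its range is refused whole. The fingers move at their own pace and stop on an object; "squeeze" is the grip in N (left out, the last holds). Time passes only in rows, so rows that repeat a pose let the fingers close. It gives the time, the measured TCP pose, the force and the opening at its end, in the units of the state.
- env.read_state(): the state, without advancing time (a new reading comes with each control period).
- env.camera(name): name is "scene" or "top"; returns the picture (400x640x3 uint8, red, green, blue); there is no depth.
- env.camera_info(name): a dict with "camera_matrix" (3x3 intrinsics, pixels), "view" (4x4, takes a point from world to camera coordinates). Camera axes: x right, y up, looking along -z (the intrinsics and any distortion apply to the point x, -y, -z); pixel columns grow to the right and rows downward; lengths in mm; the calibration is good to about 2 mm. A picture is of the moment at which its call begins. camera_info takes no time and is no camera call.
- env.close_job(): hands the job in, once; it reports no verdict.
Trained networks look in the newest picture that a camera, given by its name, has taken for a name from the list of things; names that differ only in an ending like _2 or _b are one class to them, and where a whole thing is asked for, a point or a joint stands for the part that bears it (a point fixed in the world has none). Each returns a list of dicts, best first, with "score" (0 to 1); they miss things now and then, are a little off and sometimes report something else, mostly with a low value. They report only what shows in the picture. A call takes as long as a camera call. They do not tell look-alikes from the thing itself.
- env.boxes_of(query, camera): "location" ([x, y, z] in mm, in world coordinates, good to about 4 mm: the middle of the surface that is visible of it).
- env.cut_out(query, camera): "pixels" (400x640 bool, what is visible of it).
- env.mark_of(query, camera): "location" ([x, y, z] in mm, in world coordinates, good to about 4 mm: a listed point, or the origin of a listed thing).
The state is a dict: "t": time; "joint_positions": joint angles; "dq": joint speeds; "joint_efforts": joint torques, N m; "eef_pos": TCP position; "orientation": TCP orientation; "wrist_force": force on the tool from outside, world axes, zero at the start; "torque": the same for the moment, N m; "gripper_width": opening from 0.0 (shut) to 1.0 (fully open).
Only numpy, scipy, OpenCV 4.12 (cv2) and the standard library are available. Lean on these libraries where they do the work, as an engineer would, in place of code of your own. Each camera call takes 0.05 s, during which the arm holds its last target.

## Working session

There is one attempt and no reset: what is moved stays moved. The work goes in short steps, Python scripts to look and compute and a tool call to move; the robot and the scene stay as the last step left them, time stands still between calls to the robot, and variables do not carry over. Pictures are saved under pics/ and viewed, and the job is handed in when it is done.

Besides the shell and the picture viewer there is one more tool, called after "Request:" by a JSON object that holds its "name" and its "arguments", one argument or row to a line. apply_moves: Moves the arm, as the interface text tells. Shifts and turns lie within -1 to 1; 1 stands for 500 mm of shift or pi rad of turn. Its arguments: {"type":"object","properties":{"rows":{"type":"array","items":{"type":"object","properties":{"rx":{"type":"number"},"ry":{"type":"number"},"rz":{"type":"number"},"tx":{"type":"number"},"ty":{"type":"number"},"tz":{"type":"number"},"gripper":{"type":"number"}}}},"squeeze":{"type":"number"}},"required":["rows"]}

```bash
mkdir -p pics; ls; cat > h.py <<'E'
from rig import env
import numpy as np, cv2
from scipy.spatial.transform import Rotation as R
def snap(cam,name):
    im=env.camera(cam); cv2.imwrite(f'pics/{name}.png',im[:,:,::-1]); return im
def proj(cam,P):
    i=env.camera_info(cam);V=np.array(i['view']);K=np.array(i['camera_matrix'])
    P=np.atleast_2d(P);c=(V[:3,:3]@P.T).T+V[:3,3]
    c=c*[1,-1,-1];u=(K@c.T).T;return u[:,:2]/u[:,2:]
def ray(cam,px,z):
    i=env.camera_info(cam);V=np.array(i['view']);K=np.array(i['camera_matrix'])
    d=np.linalg.inv(K)@np.array([px[0],px[1],1.]);d=d*[1,-1,-1]
    Rw=V[:3,:3].T;o=-Rw@V[:3,3];d=Rw@d
    return o+d*(z-o[2])/d[2]
E
python3 - <<'E'
from h import *
np.set_printoptions(precision=1,suppress=True)
for c in('scene','top'):
    snap(c,c+'0'); i=env.camera_info(c);print({k:v for k,v in i.items()})
print(env.read_state())
E
```

```text
pics
{'camera_matrix': array([[489.9,   0. , 305.6],
       [  0. , 489.9, 193.2],
       [  0. ,   0. ,   1. ]]), 'view': array([[   -0.7,     0.7,     0. ,   393.9],
       [   -0.5,    -0.5,     0.7,   130.1],
       [    0.5,     0.5,     0.7, -1586.2],
       [    0. ,     0. ,     0. ,     1. ]])}
{'camera_matrix': array([[427.5,   0. , 316.2],
       [  0. , 427.5, 193.3],
       [  0. ,   0. ,   1. ]]), 'view': array([[    0. ,    -1. ,    -0. ,   -62.4],
       [    1. ,     0. ,     0.2,  -546.4],
       [   -0.2,    -0. ,     1. , -1309.2],
       [    0. ,     0. ,     0. ,     1. ]])}
{'t': 0.1, 'joint_positions': array([-1.1,  0.5, -0. ,  1.5,  0. ,  1.1, -0.1]), 'dq': array([-0., -0., -0., -0., -0., -0.,  0.]), 'joint_efforts': array([  0. , -50.9,  -0.1, -23.7,  -0.1,   0. ,   0. ]), 'eef_pos': array([305.9, 601.1, 221.6]), 'orientation': array([-1.5,  1.6, -2. ]), 'wrist_force': array([ 0.4, -0.6, -0.4]), 'torque': array([ 0. ,  0.1, -0. ]), 'gripper_width': 1.0050496384613874}
```

View pics/scene0.png

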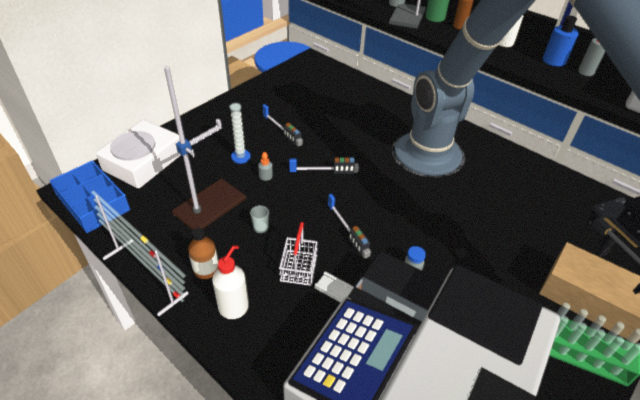

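View pics/top0.png

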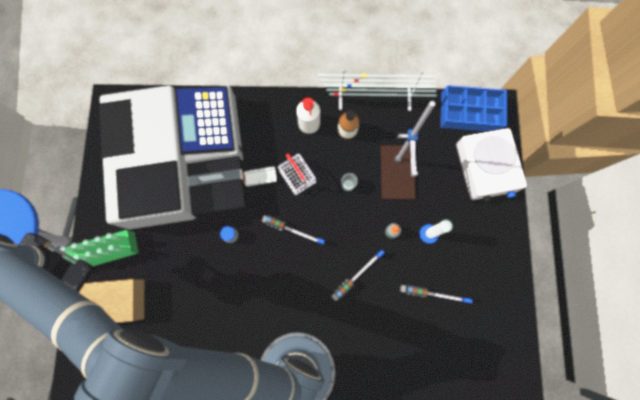

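```bash
python3 - <<'E'
from h import *
np.set_printoptions(precision=1,suppress=True)
for q in ['photometer','trough','port','stop','carriage','carriage_tab','hook_seat','basket','basket_handle','stand','wash_bottle','amber_bottle','measuring_cylinder','dropper_bottle','beaker','sample_jar']:
  for c in('scene','top'):
    print(q,c,[(np.array(d['location']).round(1).tolist(),round(d['score'],2)) for d in env.mark_of(q,c)])
print(env.read_state()['t'])
E
```

```text
photometer scene [([604.8, 188.0, 3.7], 0.66)]
photometer top [([599.8, 186.5, 0.8], 0.89), ([432.4, -298.7, 2.2], 0.61)]
trough scene [([622.7, 87.4, 20.5], 0.77), ([594.8, -154.2, -2.3], 0.54)]
trough top [([624.2, 87.3, 23.1], 0.57)]
port scene [([606.4, 192.6, 18.3], 0.71)]
port top [([602.2, 189.0, 21.4], 0.75)]
stop scene []
stop top []
carriage scene [([458.3, 80.7, -2.5], 0.62), ([252.1, -364.9, 0.9], 0.55)]
carriage top [([256.0, -143.6, 0.7], 0.86), ([250.2, -365.6, 2.7], 0.79), ([454.1, 81.2, 3.8], 0.6)]
carriage_tab scene [([399.0, -67.7, 43.2], 0.68), ([224.2, -523.5, 44.8], 0.56), ([680.0, -322.5, 0.8], 0.56)]
carriage_tab top [([402.2, -68.4, 44.1], 0.8), ([224.0, -523.2, 48.6], 0.55), ([364.8, -256.4, 48.8], 0.52)]
hook_seat scene []
hook_seat top [([589.9, -317.5, 248.2], 0.51)]
basket scene [([619.5, 13.0, 0.1], 0.59)]
basket top [([619.5, 16.2, 1.4], 0.8)]
basket_handle scene [([620.3, 14.5, 124.4], 0.79)]
basket_handle top [([618.2, 9.6, 129.8], 0.87)]
stand scene [([679.4, -320.3, -1.9], 0.77), ([433.6, -422.0, 2.4], 0.45)]
stand top [([623.7, 86.8, 24.2], 0.6), 
[... 189 characters left out ...]
, -3.6], 0.74)]
amber_bottle top [([785.5, -157.6, 1.0], 0.61), ([602.0, 187.0, -0.7], 0.23)]
measuring_cylinder scene [([435.1, -421.6, 3.7], 0.76), ([621.3, 13.9, -0.2], 0.26)]
measuring_cylinder top [([430.1, -420.8, 2.9], 0.64), ([617.9, 14.2, 126.1], 0.53)]
dropper_bottle scene [([433.4, -300.9, 5.0], 0.52), ([808.3, -20.9, -2.2], 0.15)]
dropper_bottle top [([438.7, -299.3, 0.6], 0.56)]
beaker scene [([593.4, -155.1, -1.4], 0.86), ([593.3, -323.3, 249.9], 0.48), ([416.7, 222.5, -6.0], 0.47)]
beaker top [([592.9, -159.1, 0.8], 0.79), ([602.8, 191.2, 21.1], 0.49), ([420.0, 225.0, -2.5], 0.2)]
sample_jar scene [([411.7, 224.5, -5.2], 0.74)]
sample_jar top [([422.0, 226.0, -3.0], 0.69)]
1.7
```

The scene shows the target carriage (leftmost, i.e. highest y) with its holder at scene px (358,238) and tab at (332,202). The basket is at (298,262) in front of the trough at (330,285), and the stand's hook tip is at (218,124). The bottles stand clear. Next I'll refine the measurements.

```bash
python3 - <<'E'
from h import *
np.set_printoptions(precision=1,suppress=True)
near={'photometer':(602,187,0),'trough':(623,87,20),'port':(604,190,20),'carriage':(456,81,0),'carriage_tab':(400,-68,45),'hook_seat':(591,-319,249),'basket':(619,14,0),'basket_handle':(619,14,125),'stand':(680,-320,0)}
acc={(q,c):[] for q in near for c in('scene','top')}
for k in range(5):
  for c in('scene','top'):
    env.camera(c)
    for q in near:
      for d in env.mark_of(q,c):
        p=np.array(d['location'])
        if np.linalg.norm(p-near[q])<35: acc[q,c].append(p);break
for k,v in acc.items():
    if v: print(k,len(v),np.median(v,0),np.std(v,0))
ro=R.from_euler('xyz',env.read_state()['orientation']).as_matrix();print(ro)
im={c:env.camera(c) for c in('scene','top')}
# red handle pts
for c,win in(('top',(270,140,320,200)),('scene',(275,215,325,275))):
    h=cv2.cvtColor(im[c],cv2.COLOR_RGB2HSV);m=((h[...,0]<8)|(h[...,0]>172))&(h[...,1]>140)&(h[...,2]>80)
    x0,y0,x1,y1=win;mm=np.zeros_like(m);mm[y0:y1,x0:x1]=m[y0:y1,x0:x1]
    ys,xs=np.nonzero(mm);vx,vy,cx,cy=cv2.fitLine(np.c_[xs,ys].astype(np.float32),cv2.DIST_L2,0,.01,.01).ravel()
    t=(xs-cx)*vx+(ys-cy)*vy;a=(cx+vx*t.min(),cy+vy*t.min());b=(cx+vx*t.max(),cy+vy*t.max())
    print(c,len(xs),a,b,ray(c,a,120),ray(c,b,120))
for c,win,s in(('top',(230,70,470,270),3.3),('scene',(140,60,420,320),2.8)):
    x0,y0,x1,y1=win;cv2.imwrite(f'pics/{c}1.png',cv2.resize(im[c][y0:y1,x0:x1,::-1],None,fx=s,fy=s,interpolation=cv2.INTER_CUBIC)[:600,:800])
print(env.read_state()['t'])
E
```

```text
('photometer', 'scene') 5 [604.  186.7   2.2] [1.1 1.2 0.8]
('photometer', 'top') 5 [604.6 188.6   1. ] [1.5 1.1 1.7]
('trough', 'scene') 3 [621.2  88.   21.6] [1.7 0.5 0.7]
('trough', 'top') 5 [624.3  88.2  22.9] [1.  1.3 1.3]
('port', 'scene') 5 [609.2 191.3  19.7] [1.4 1.4 1.7]
('port', 'top') 4 [601.8 190.6  20.4] [0.8 0.8 0.4]
('carriage', 'scene') 5 [459.3  79.1  -2.9] [1.7 0.6 1.3]
('carriage', 'top') 4 [456.6  81.9   2.6] [1.6 1.3 1.3]
('carriage_tab', 'scene') 5 [399.4 -66.7  45. ] [1.4 1.3 1.3]
('carriage_tab', 'top') 4 [403.6 -68.1  44.5] [0.8 1.6 1.4]
('hook_seat', 'scene') 5 [ 592.7 -321.6  251.1] [0.4 1.9 0.7]
('hook_seat', 'top') 5 [ 591.5 -320.4  245.3] [1.7 1.1 1.8]
('basket', 'scene') 4 [618.8  13.3  -1.6] [0.8 1.2 1.5]
('basket', 'top') 5 [619.6  15.7   1.4] [1.3 0.9 1.2]
('basket_handle', 'scene') 5 [620.8  12.6 125.9] [1.  1.2 1.4]
('basket_handle', 'top') 4 [618.6  12.9 127.4] [1.3 2.7 2.1]
('stand', 'scene') 5 [ 680.8 -321.3   -0.2] [1.4 2.1 0.8]
('stand', 'top') 5 [ 678.  -318.6    0.4] [1.5 2.1 1.2]
[[ 0.   0.5  0.9]
 [ 0.   0.9 -0.5]
 [-1.   0.  -0. ]]
top 66 (np.float64(286.0435210311796), np.float64(152.97026317050074)) (np.float64(302.3153658380907), np.float64(176.7845157475697)) [661.   41.9 120. ] [585.3 -10.5 120. ]
scene 125 (np.float64(294.2317892444073), np.float64(254.0526324111142)) (np.float64(301.58309162575074), np.float64(221.6782605904381)) [662.1  42.4 120. ] [577.1 -14.6 120. ]
6.8
```

View pics/top1.png

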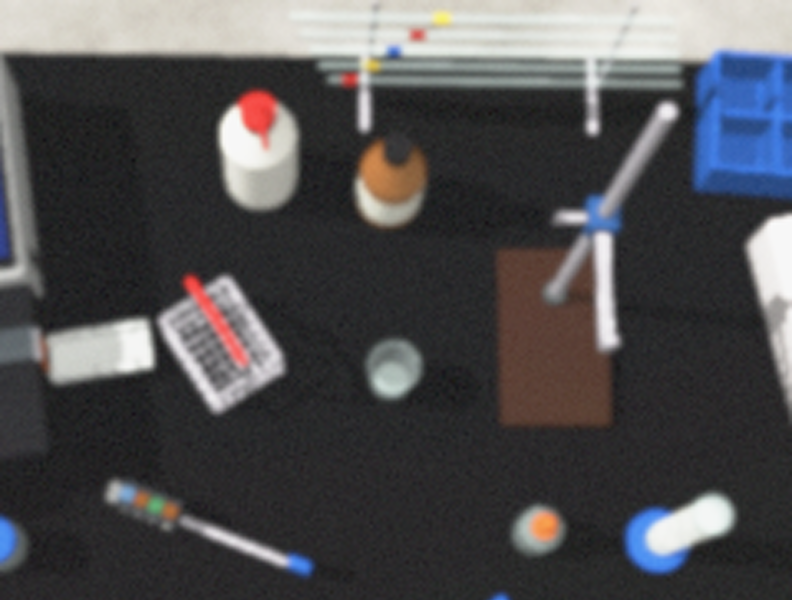

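View pics/scene1.png

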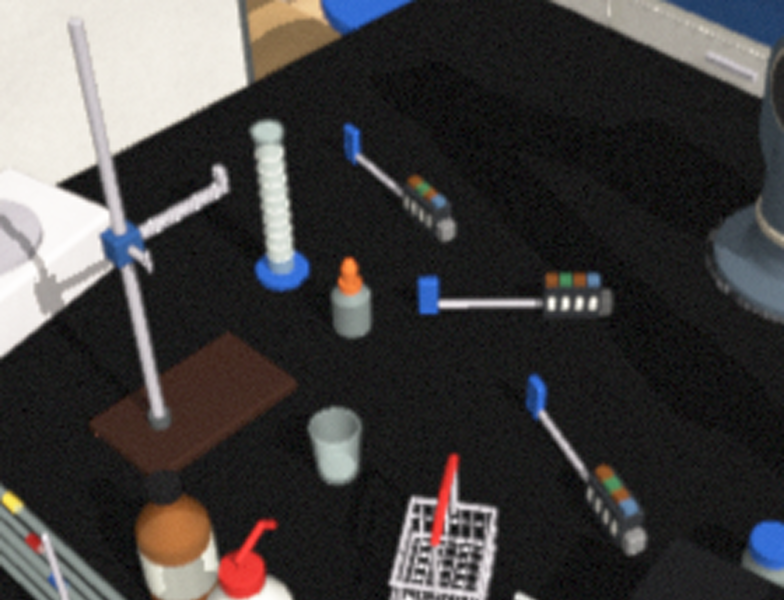

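```bash
cat >> h.py <<'E'
import json,os
def cmd():
    if os.path.exists('cmd.json'):
        d=json.load(open('cmd.json'));return np.array(d['p']),np.array(d['R'])
    s=env.read_state();return np.array([306.144,601.602,222.573]),R.from_euler('xyz',s['orientation']).as_matrix()
def rowof(p,Rm):
    p0,R0=cmd();t=R0.T@(p-p0)/500;r=R.from_matrix(R0.T@Rm).as_rotvec()/np.pi
    return np.r_[t,r]
def setcmd(row):   # last row sent: tx ty tz rx ry rz
    p0,R0=cmd();row=np.array(row,float);p=p0+R0@row[:3]*500;Rm=R0@R.from_rotvec(row[3:]*np.pi).as_matrix()
    json.dump({'p':p.tolist(),'R':Rm.tolist()},open('cmd.json','w'))
def tool(yaw,A):  # jaw horizontal heading yaw; approach tilted by A toward heading
    h=np.array([np.cos(yaw),np.sin(yaw),0]);z=np.array([0,0,1.])
    x=np.sin(A)*h-np.cos(A)*z;y=np.cos(A)*h+np.sin(A)*z
    return np.c_[x,y,np.cross(x,y)]
def grasp(g,Rm): return np.array(g)+19*Rm[:,0]
def show(name,p,Rm):
    r=rowof(p,Rm);print(name,np.round(p,1),'t',np.round(r[:3],4),'r',np.round(r[3:],4),
      'dist %.0f ang %.0fdeg'%(np.linalg.norm(r[:3])*500,np.linalg.norm(r[3:])*180))
def st():
    s=env.read_state();print('t %.2f'%s['t'],'pos',s['eef_pos'].round(1),'ori',s['orientation'].round(3),'F',s['wrist_force'].round(1),'w %.3f'%s['gripper_width'],'q',s['joint_positions'].round(2))
    if os.path.exists('cmd.json'):
        p,Rm=cmd();M=R.from_euler('xyz',s['orientation']).as_matrix();print('err',(s['eef_pos']-p).round(1),'roterr',R.from_matrix(Rm.T@M).as_rotvec().round(3))
E
python3 - <<'E'
from h import *
Rm=tool(-0.97,0.45)
b=np.array([np.cos(.6),np.sin(.6),0])
g=np.array([619.5,13,0])+30*b+[0,0,120]
P=grasp(g,Rm)
show('pre',P-100*Rm[:,0],Rm);show('grip',P,Rm); st()
show('mid',np.array([450,300,300]),Rm)
E
```

```text
pre [624.3  59.  192.9] t [ 0.0592 -0.6785  1.0594] r [ 0.6459 -0.1479  0.0878] dist 630 ang 120deg
grip [648.9  23.1 102.9] t [ 0.2392 -0.7201  1.1358] r [ 0.6459 -0.1479  0.0878] dist 683 ang 120deg
t 6.80 pos [306.2 601.6 222.6] ori [1.874 1.571 1.403] F [1.1 0.3 0.8] w 0.996 q [-1.13  0.47 -0.05  1.53  0.02  1.14 -0.08]
mid [450 300 300] t [-0.1549 -0.4071  0.53  ] r [ 0.6459 -0.1479  0.0878] dist 343 ang 120deg
```

Request:
{"name": "apply_moves", "arguments": {
  "rows": [
    {"tx": -0.155,"ty": -0.407,"tz": 0.53,"rx": 0.646,"ry": -0.148,"rz": 0.088,"gripper": 50},
    {"tx": -0.155,"ty": -0.407,"tz": 0.53,"rx": 0.646,"ry": -0.148,"rz": 0.088,"gripper": 50},
    {"tx": -0.155,"ty": -0.407,"tz": 0.53,"rx": 0.646,"ry": -0.148,"rz": 0.088,"gripper": 50},
    {"tx": -0.155,"ty": -0.407,"tz": 0.53,"rx": 0.646,"ry": -0.148,"rz": 0.088,"gripper": 50},
    {"tx": -0.155,"ty": -0.407,"tz": 0.53,"rx": 0.646,"ry": -0.148,"rz": 0.088,"gripper": 50},
    {"tx": -0.155,"ty": -0.407,"tz": 0.53,"rx": 0.646,"ry": -0.148,"rz": 0.088,"gripper": 50},
    {"tx": -0.155,"ty": -0.407,"tz": 0.53,"rx": 0.646,"ry": -0.148,"rz": 0.088,"gripper": 50},
    {"tx": -0.155,"ty": -0.407,"tz": 0.53,"rx": 0.646,"ry": -0.148,"rz": 0.088,"gripper": 50},
    {"tx": -0.155,"ty": -0.407,"tz": 0.53,"rx": 0.646,"ry": -0.148,"rz": 0.088,"gripper": 50},
    {"tx": -0.155,"ty": -0.407,"tz": 0.53,"rx": 0.646,"ry": -0.148,"rz": 0.088,"gripper": 50},
    {"tx": -0.155,"ty": -0.407,"tz": 0.53,"rx": 0.646,"ry": -0.148,"rz": 0.088,"gripper": 50},
    {"tx": -0.155,"ty": -0.407,"tz": 0.53,"rx": 0.646,"ry": -0.148,"rz": 0.088,"gripper": 50},
    {"tx": -0.155,"ty": -0.407,"tz": 0.53,"rx": 0.646,"ry": -0.148,"rz": 0.088,"gripper": 50}
  ]
}}

```text
t: 8.43
eef_pos: [450.0, 300.0, 300.0]
orientation: [1.57, 1.12, -0.969]
wrist_force: [-0.2, 0.1, 0.2]
gripper_width: 0.579
```

```bash
python3 - <<'E'
from h import *
setcmd([-.155,-.407,.53,.646,-.148,.088])
st()
Rm=tool(-0.97,0.45)
b=np.array([np.cos(.6),np.sin(.6),0])
g=np.array([619.5,13,0])+30*b+[0,0,120]
P=grasp(g,Rm)
show('pre',P-100*Rm[:,0],Rm);show('grip',P,Rm)
E
```

```text
t 8.43 pos [450. 300. 300.] ori [ 1.57   1.12  -0.969] F [-0.2  0.1  0.2] w 0.579 q [-1.22  0.24  0.37  1.78  0.37  1.28 -1.95]
err [ 485.1 -330.2   96.2] roterr [-2.029  0.465 -0.276]
pre [624.3  59.  192.9] t [ 0.1964 -1.3276 -1.1154] r [-0.6456  0.1477 -0.088 ] dist 873 ang 120deg
grip [648.9  23.1 102.9] t [ 0.3765 -1.4146 -1.1153] r [-0.6456  0.1477 -0.088 ] dist 920 ang 120deg
```

```bash
python3 - <<'E'
from h import *
json.dump({'p':[450,300,300],'R':tool(-.97,.45).tolist()},open('cmd.json','w'))
st()
Rm=tool(-0.97,0.45)
b=np.array([np.cos(.6),np.sin(.6),0])
g=np.array([619.5,13,0])+30*b+[0,0,120]
P=grasp(g,Rm)
show('pre',P-100*Rm[:,0],Rm);show('grip',P,Rm)
E
```

```text
t 8.43 pos [450. 300. 300.] ori [ 1.57   1.12  -0.969] F [-0.2  0.1  0.2] w 0.579 q [-1.22  0.24  0.37  1.78  0.37  1.28 -1.95]
err [ 0.  0. -0.] roterr [-0.002  0.     0.   ]
pre [624.3  59.  192.9] t [ 0.4515  0.4424 -0.0152] r [0. 0. 0.] dist 316 ang 0deg
grip [648.9  23.1 102.9] t [ 0.6515  0.4424 -0.0152] r [0. 0. 0.] dist 394 ang 0deg
```

Request:
{"name": "apply_moves", "arguments": {
  "rows": [
    {"tx": 0.4515,"ty": 0.4424,"tz": -0.0152,"gripper": 50},
    {"tx": 0.4515,"ty": 0.4424,"tz": -0.0152,"gripper": 50},
    {"tx": 0.4515,"ty": 0.4424,"tz": -0.0152,"gripper": 50},
    {"tx": 0.4515,"ty": 0.4424,"tz": -0.0152,"gripper": 50},
    {"tx": 0.4515,"ty": 0.4424,"tz": -0.0152,"gripper": 50},
    {"tx": 0.4515,"ty": 0.4424,"tz": -0.0152,"gripper": 50},
    {"tx": 0.4515,"ty": 0.4424,"tz": -0.0152,"gripper": 50}
  ]
}}

```text
invalid input at $.rows[0]: expected keys rx, ry, rz, tx, ty, tz, gripper
```

```bash
python3 - <<'E'
from h import *
setcmd([.4515,.4424,-.0152,0,0,0]);st()
im=snap('scene','s2');cv2.imwrite('pics/s2c.png',cv2.resize(im[170:330,220:420,::-1],None,fx=3.5,fy=3.5))
im=snap('top','t2');cv2.imwrite('pics/t2c.png',cv2.resize(im[90:250,220:420,::-1],None,fx=3.5,fy=3.5))
E
```

```text
t 8.43 pos [450. 300. 300.] ori [ 1.57   1.12  -0.969] F [-0.2  0.1  0.2] w 0.579 q [-1.22  0.24  0.37  1.78  0.37  1.28 -1.95]
err [-174.4  241.   107.1] roterr [-0.002  0.     0.   ]
```

View pics/s2c.png

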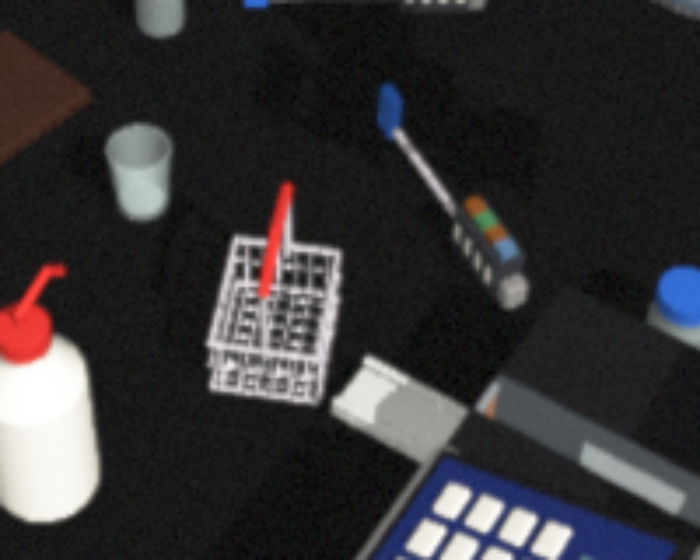

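View pics/t2c.png

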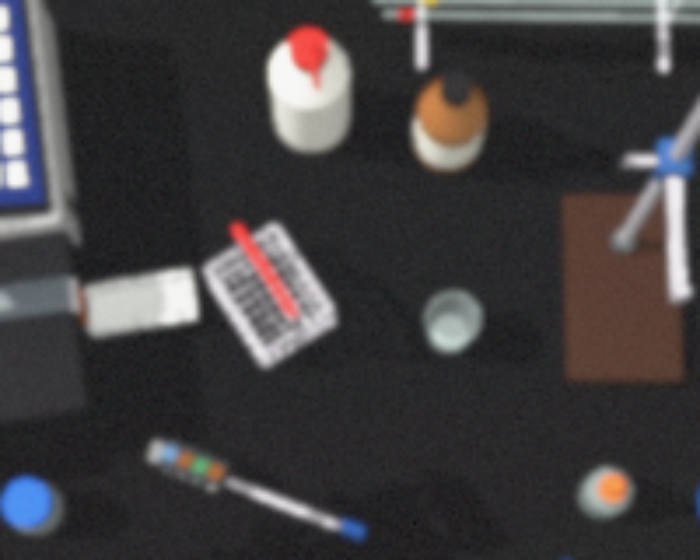

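The call was refused because every row needs all seven keys, so the arm hasn't moved. The views are unobstructed: the handle runs from crop (287,185) to (265,295). I'll resend the move.

Request:
{"name": "apply_moves", "arguments": {
  "rows": [
    {"tx": 0.4515,"ty": 0.4424,"tz": -0.0152,"rx": 0,"ry": 0,"rz": 0,"gripper": 50},
    {"tx": 0.4515,"ty": 0.4424,"tz": -0.0152,"rx": 0,"ry": 0,"rz": 0,"gripper": 50},
    {"tx": 0.4515,"ty": 0.4424,"tz": -0.0152,"rx": 0,"ry": 0,"rz": 0,"gripper": 50},
    {"tx": 0.4515,"ty": 0.4424,"tz": -0.0152,"rx": 0,"ry": 0,"rz": 0,"gripper": 50},
    {"tx": 0.4515,"ty": 0.4424,"tz": -0.0152,"rx": 0,"ry": 0,"rz": 0,"gripper": 50},
    {"tx": 0.4515,"ty": 0.4424,"tz": -0.0152,"rx": 0,"ry": 0,"rz": 0,"gripper": 50},
    {"tx": 0.4515,"ty": 0.4424,"tz": -0.0152,"rx": 0,"ry": 0,"rz": 0,"gripper": 50}
  ]
}}

```text
t: 9.4
eef_pos: [624.3, 58.8, 193.2]
orientation: [1.572, 1.121, -0.969]
wrist_force: [0.4, 0.6, 0.3]
gripper_width: 0.575
```

```bash
python3 - <<'E'
from h import *
st()
im=snap('scene','s3');cv2.imwrite('pics/s3c.png',cv2.resize(im[120:320,200:450,::-1],None,fx=3,fy=3))
E
```

```text
t 9.40 pos [624.3  58.8 193.2] ori [ 1.572  1.121 -0.969] F [0.4 0.6 0.3] w 0.575 q [-0.76  0.39  0.5   1.87  0.34  0.82 -1.5 ]
err [-0.1 -0.2  0.2] roterr [ 0.001  0.    -0.   ]
```

View pics/s3c.png

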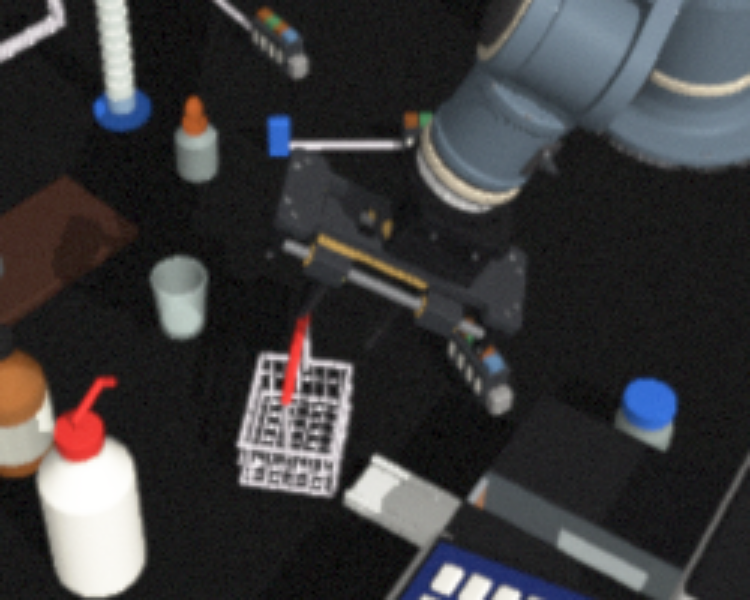

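The gripper is above the basket and lined up across the red handle at crop (295,360), with its wide side along the jaw axis as I assumed. Advancing and closing.

Request:
{"name": "apply_moves", "arguments": {
  "rows": [
    {"tx": 0.07,"ty": 0,"tz": 0,"rx": 0,"ry": 0,"rz": 0,"gripper": 50},
    {"tx": 0.14,"ty": 0,"tz": 0,"rx": 0,"ry": 0,"rz": 0,"gripper": 50},
    {"tx": 0.2,"ty": 0,"tz": 0,"rx": 0,"ry": 0,"rz": 0,"gripper": 50},
    {"tx": 0.2,"ty": 0,"tz": 0,"rx": 0,"ry": 0,"rz": 0,"gripper": 50},
    {"tx": 0.2,"ty": 0,"tz": 0,"rx": 0,"ry": 0,"rz": 0,"gripper": 2},
    {"tx": 0.2,"ty": 0,"tz": 0,"rx": 0,"ry": 0,"rz": 0,"gripper": 2},
    {"tx": 0.2,"ty": 0,"tz": 0,"rx": 0,"ry": 0,"rz": 0,"gripper": 2},
    {"tx": 0.2,"ty": 0,"tz": 0,"rx": 0,"ry": 0,"rz": 0,"gripper": 2},
    {"tx": 0.2,"ty": 0,"tz": 0,"rx": 0,"ry": 0,"rz": 0,"gripper": 2},
    {"tx": 0.2,"ty": 0,"tz": 0,"rx": 0,"ry": 0,"rz": 0,"gripper": 2}
  ],
  "squeeze": 35
}}

```text
t: 10.7
eef_pos: [649.1, 22.9, 103.3]
orientation: [1.572, 1.12, -0.97]
wrist_force: [-0.4, 0.9, 1.0]
gripper_width: 0.089
```

```bash
python3 - <<'E'
from h import *
setcmd([.2,0,0,0,0,0])
st()
im=snap('scene','s4');cv2.imwrite('pics/s4c.png',cv2.resize(im[120:320,200:450,::-1],None,fx=3,fy=3))
im=snap('top','t4');cv2.imwrite('pics/t4c.png',cv2.resize(im[90:250,220:420,::-1],None,fx=3.5,fy=3.5))
Rm=tool(0,.45)
p,R0=cmd()
show('lift',p+[0,0,170],R0)
show('lift+rot',p+[-40,-30,170],Rm)
E
```

```text
t 10.70 pos [649.1  22.9 103.3] ori [ 1.572  1.12  -0.97 ] F [-0.4  0.9  1. ] w 0.089 q [-0.66  0.54  0.48  1.91  0.32  0.62 -1.48]
err [ 0.1 -0.2  0.4] roterr [0.    0.    0.001]
lift [649.   23.1 272.9] t [-0.3062  0.1479  0.    ] r [0. 0. 0.] dist 170 ang 0deg
lift+rot [609.   -6.9 272.9] t [-0.3043  0.1517  0.0999] r [-0.278   0.1343  0.    ] dist 177 ang 56deg
```

View pics/s4c.png

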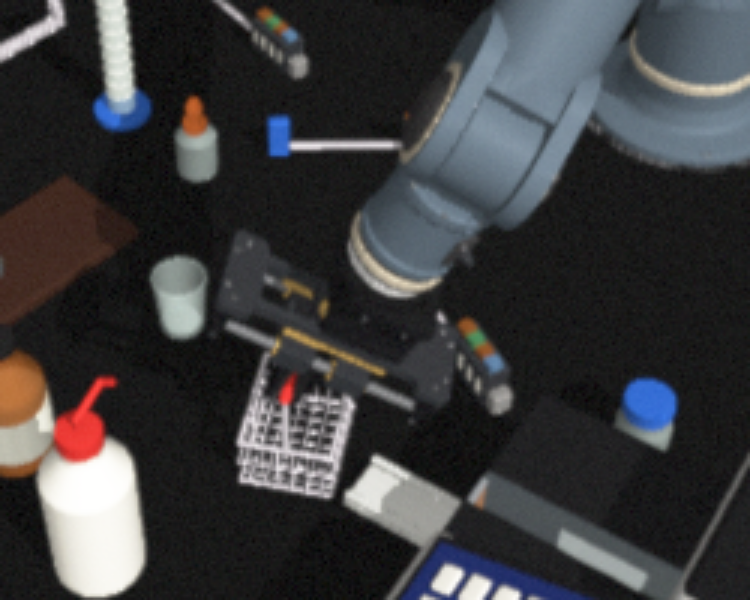

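View pics/t4c.png

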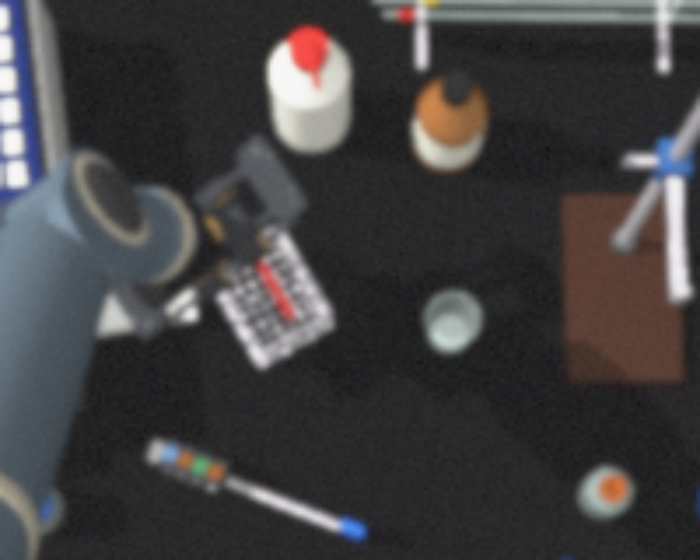

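The fingers are closed at 7.7 mm, and both views show them on the red bar at its wash-bottle end. I'll lift straight up, then turn and move.

Request:
{"name": "apply_moves", "arguments": {
  "rows": [
    {"tx": -0.09,"ty": 0.0435,"tz": 0,"rx": 0,"ry": 0,"rz": 0,"gripper": 2},
    {"tx": -0.18,"ty": 0.087,"tz": 0,"rx": 0,"ry": 0,"rz": 0,"gripper": 2},
    {"tx": -0.27,"ty": 0.13,"tz": 0,"rx": 0,"ry": 0,"rz": 0,"gripper": 2},
    {"tx": -0.31,"ty": 0.15,"tz": 0,"rx": 0,"ry": 0,"rz": 0,"gripper": 2},
    {"tx": -0.31,"ty": 0.15,"tz": 0,"rx": 0,"ry": 0,"rz": 0,"gripper": 2}
  ]
}}

```text
t: 11.42
eef_pos: [649.6, 23.0, 276.7]
orientation: [1.58, 1.12, -0.962]
wrist_force: [0.5, 1.0, -2.9]
gripper_width: 0.088
```

```bash
python3 - <<'E'
from h import *
setcmd([-.31,.15,0,0,0,0])
st()
im=snap('scene','s5');cv2.imwrite('pics/s5c.png',cv2.resize(im[120:320,200:450,::-1],None,fx=3,fy=3))
for c in('scene','top'):
  if c=='top':env.camera(c)
  for q in('basket_handle','basket'): print(c,q,[(np.array(d['location']).round(1),round(d['score'],2)) for d in env.mark_of(q,c)])
E
```

```text
t 11.43 pos [649.6  23.  276.7] ori [ 1.58   1.12  -0.962] F [ 0.5  1.  -2.9] w 0.088 q [-0.69  0.32  0.5   1.75  0.32  0.96 -1.37]
err [0.6 0.  1.6] roterr [0.003 0.003 0.001]
scene basket_handle [(array([623.6,  13.2, 172.3]), 0.68), (array([620.5,  13.4, 297.8]), 0.61)]
scene basket [(array([625.6,  12.7, 169.8]), 0.72)]
top basket_handle [(array([616.4,  11.1, 299.7]), 0.77)]
top basket []
```

View pics/s5c.png

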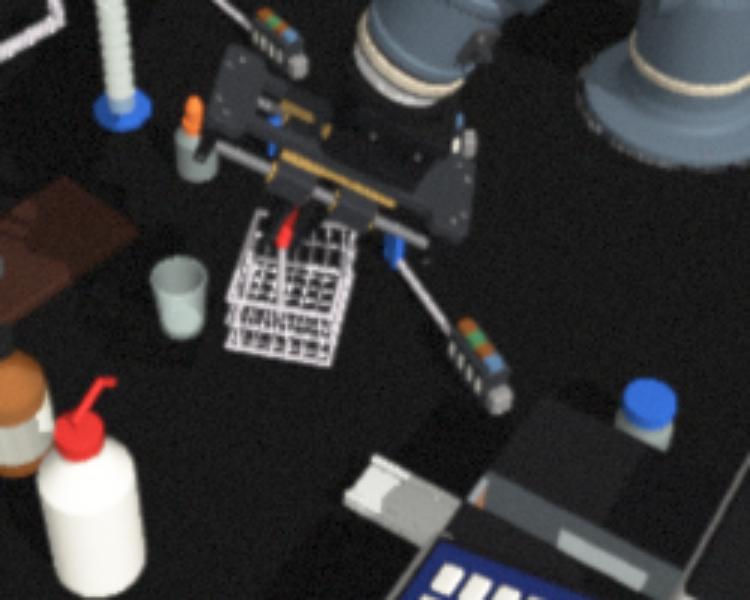

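```bash
cat >> h.py <<'E'
c0=np.array([-29.5,-10,22.])
def hookpose(crown,th=0.):
    rel=R.from_euler('z',th+.97).as_matrix()@c0
    return np.array(crown)-rel, tool(th,.45)
E
python3 - <<'E'
from h import *
show('A',*hookpose([490,-321,288]));show('mid',*hookpose([560,-130,292]))
E
```

```text
A [ 498.4 -291.   266. ] t [0.1677 0.3053 0.6035] r [-0.278   0.1343  0.    ] dist 348 ang 56deg
mid [ 568.4 -100.   270. ] t [0.0578 0.0963 0.2721] r [-0.278   0.1343  0.    ] dist 147 ang 56deg
```

Request:
{"name": "apply_moves", "arguments": {
  "rows": [
    {"tx": 0.02,"ty": 0.04,"tz": 0.075,"rx": -0.035,"ry": 0.017,"rz": 0,"gripper": 2},
    {"tx": 0.042,"ty": 0.076,"tz": 0.15,"rx": -0.07,"ry": 0.034,"rz": 0,"gripper": 2},
    {"tx": 0.063,"ty": 0.115,"tz": 0.226,"rx": -0.105,"ry": 0.05,"rz": 0,"gripper": 2},
    {"tx": 0.084,"ty": 0.153,"tz": 0.302,"rx": -0.14,"ry": 0.067,"rz": 0,"gripper": 2},
    {"tx": 0.105,"ty": 0.191,"tz": 0.377,"rx": -0.175,"ry": 0.084,"rz": 0,"gripper": 2},
    {"tx": 0.126,"ty": 0.229,"tz": 0.453,"rx": -0.21,"ry": 0.101,"rz": 0,"gripper": 2},
    {"tx": 0.147,"ty": 0.267,"tz": 0.528,"rx": -0.245,"ry": 0.118,"rz": 0,"gripper": 2},
    {"tx": 0.1677,"ty": 0.3053,"tz": 0.6035,"rx": -0.278,"ry": 0.1343,"rz": 0,"gripper": 2},
    {"tx": 0.1677,"ty": 0.3053,"tz": 0.6035,"rx": -0.278,"ry": 0.1343,"rz": 0,"gripper": 2},
    {"tx": 0.1677,"ty": 0.3053,"tz": 0.6035,"rx": -0.278,"ry": 0.1343,"rz": 0,"gripper": 2},
    {"tx": 0.1677,"ty": 0.3053,"tz": 0.6035,"rx": -0.278,"ry": 0.1343,"rz": 0,"gripper": 2}
  ]
}}

```text
t: 13.1
eef_pos: [496.8, -292.9, 265.4]
orientation: [1.57, 1.122, -0.005]
wrist_force: [-0.2, 0.8, -1.1]
gripper_width: 0.091
```

```bash
python3 - <<'E'
from h import *
setcmd([.1677,.3053,.6035,-.278,.1343,0])
st()
im=snap('scene','s6');cv2.imwrite('pics/s6c.png',cv2.resize(im[50:250,130:380,::-1],None,fx=3.2,fy=3.))
im=snap('top','t6');cv2.imwrite('pics/t6c.png',cv2.resize(im[90:250,320:520,::-1],None,fx=3.5,fy=3.5))
for k in range(4):
 for c in('scene','top'):
  env.camera(c)
  for q in('basket_handle','hook_seat'): print(c,q,[(np.array(d['location']).round(1).tolist(),round(d['score'],2)) for d in env.mark_of(q,c)])
E
```

```text
t 13.10 pos [ 496.8 -292.9  265.4] ori [ 1.57   1.122 -0.005] F [-0.2  0.8 -1.1] w 0.091 q [ 0.08  0.11  0.56  2.02 -0.49  0.71  0.94]
err [-1.7 -1.9 -0.6] roterr [ 0.004 -0.002 -0.001]
scene basket_handle [([488.8, -322.7, 284.9], 0.61), ([618.7, 84.9, 21.1], 0.2)]
scene hook_seat [([592.4, -322.6, 249.7], 0.83)]
top basket_handle [([422.0, 224.6, -2.8], 0.56), ([486.8, -318.8, 289.4], 0.47)]
top hook_seat [([590.7, -321.3, 241.9], 0.7), ([599.9, 189.4, 19.4], 0.52)]
scene basket_handle [([490.2, -319.1, 287.4], 0.91)]
scene hook_seat [([590.3, -320.8, 251.5], 0.89)]
top basket_handle [([488.4, -321.5, 290.4], 0.71), ([604.3, 186.3, 2.3], 0.7)]
top hook_seat [([591.2, -320.7, 247.1], 0.6)]
scene basket_handle [([493.0, -320.6, 283.8], 0.64), ([680.2, -320.6, 0.4], 0.28)]
scene hook_seat [([593.4, -320.8, 250.1], 0.59), ([434.0, -422.9, 2.9], 0.25)]
top basket_handle [([486.8, -322.1, 290.3], 0.63)]
top hook_seat [([592.7, -320.5, 245.5], 0.82), ([600.5, 190.8, 18.8], 0.54), ([603.6, 186.1, 1.0], 0.34)]
scene basket_handle [([594.6, -156.7, -2.1], 0.25)]
scene hook_seat [([434.9, -296.4, 3.2], 0.72), ([590.1, -324.4, 250.4], 0.66)]
top basket_handle [([487.7, -322.0, 290.5], 0.45)]
top hook_seat [([591.8, -319.5, 248.3], 0.47)]
```

View pics/s6c.png

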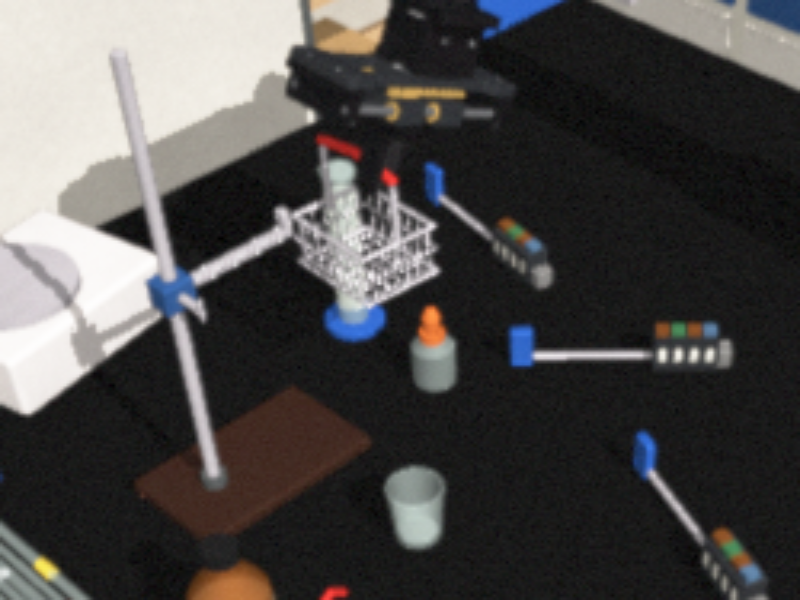

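View pics/t6c.png

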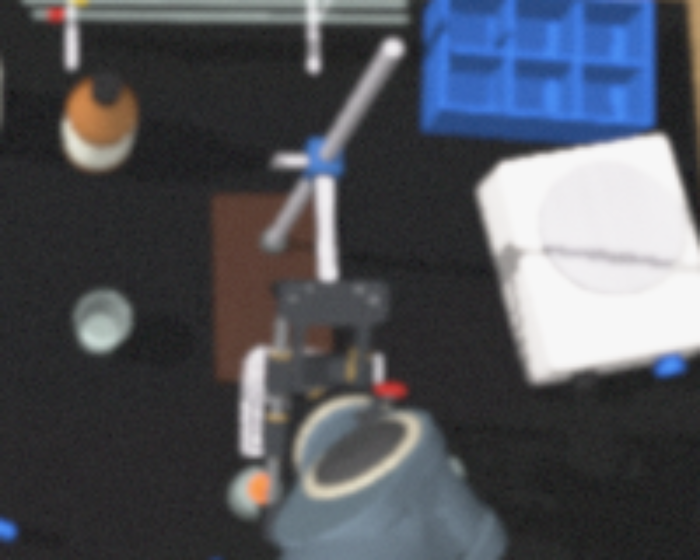

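The crown is at about (489,-321,288) and the hook seat at (591.5,-321,248.5). They line up sideways, and the bar is higher than the hook's tip. I'll move in along the arm.

```bash
python3 - <<'E'
from h import *
p,Rm=cmd()
for n,d in(('in',[103,0,0]),('down',[103,0,-26]),('down2',[103,0,-35.5])): show(n,p+d,Rm)
E
```

```text
in [ 601.4 -291.   266. ] t [ 0.0896  0.1855 -0.    ] r [0. 0. 0.] dist 103 ang 0deg
down [ 601.4 -291.   240. ] t [ 0.1364  0.1629 -0.    ] r [0. 0. 0.] dist 106 ang 0deg
down2 [ 601.4 -291.   230.5] t [ 0.1535  0.1546 -0.    ] r [0. 0. 0.] dist 109 ang 0deg
```

Request:
{"name": "apply_moves", "arguments": {
  "rows": [
    {"tx": 0.022,"ty": 0.046,"tz": 0,"rx": 0,"ry": 0,"rz": 0,"gripper": 2},
    {"tx": 0.045,"ty": 0.093,"tz": 0,"rx": 0,"ry": 0,"rz": 0,"gripper": 2},
    {"tx": 0.067,"ty": 0.139,"tz": 0,"rx": 0,"ry": 0,"rz": 0,"gripper": 2},
    {"tx": 0.0896,"ty": 0.1855,"tz": 0,"rx": 0,"ry": 0,"rz": 0,"gripper": 2},
    {"tx": 0.0896,"ty": 0.1855,"tz": 0,"rx": 0,"ry": 0,"rz": 0,"gripper": 2},
    {"tx": 0.0896,"ty": 0.1855,"tz": 0,"rx": 0,"ry": 0,"rz": 0,"gripper": 2}
  ]
}}

```text
t: 15.15
eef_pos: [600.4, -291.3, 265.8]
orientation: [1.571, 1.121, -0.001]
wrist_force: [-0.3, 0.5, -1.8]
gripper_width: 0.092
```

```bash
python3 - <<'E'
from h import *
setcmd([.0896,.1855,0,0,0,0])
st()
im=snap('scene','s7');cv2.imwrite('pics/s7c.png',cv2.resize(im[50:250,130:380,::-1],None,fx=3.2,fy=3.))
p,Rm=cmd()
for n,d in(('d1',[0,0,-24]),('down2',[0,0,-34])): show(n,p+d,Rm)
E
```

```text
t 15.15 pos [ 600.4 -291.3  265.8] ori [ 1.571e+00  1.121e+00 -1.000e-03] F [-0.3  0.5 -1.8] w 0.092 q [ 0.05  0.27  0.53  1.85 -0.55  0.74  0.89]
err [-1.  -0.2 -0.2] roterr [ 0.001 -0.    -0.   ]
d1 [ 601.4 -291.   242. ] t [ 0.0432 -0.0209  0.    ] r [0. 0. 0.] dist 24 ang 0deg
down2 [ 601.4 -291.   232. ] t [ 0.0612 -0.0296  0.    ] r [0. 0. 0.] dist 34 ang 0deg
```

View pics/s7c.png

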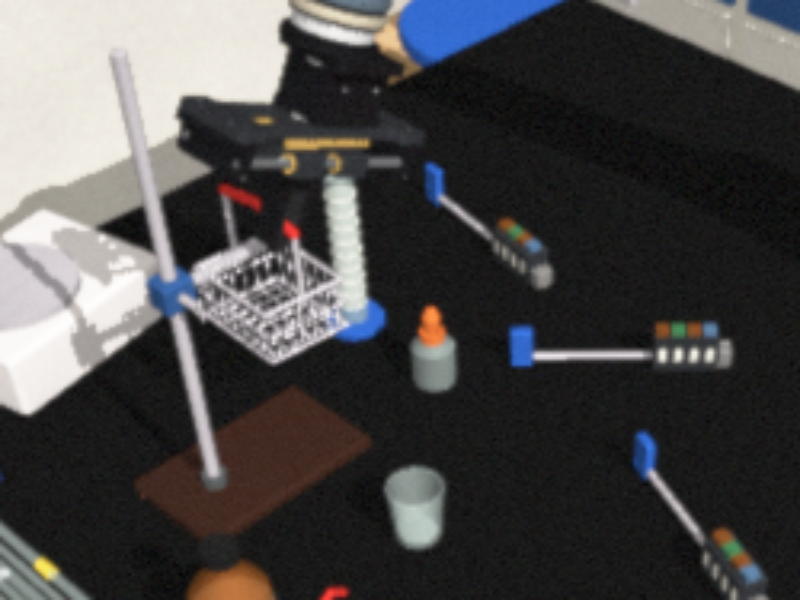

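Request:
{"name": "apply_moves", "arguments": {
  "rows": [
    {"tx": 0.018,"ty": -0.009,"tz": 0,"rx": 0,"ry": 0,"rz": 0,"gripper": 2},
    {"tx": 0.036,"ty": -0.0175,"tz": 0,"rx": 0,"ry": 0,"rz": 0,"gripper": 2},
    {"tx": 0.05,"ty": -0.024,"tz": 0,"rx": 0,"ry": 0,"rz": 0,"gripper": 2},
    {"tx": 0.0576,"ty": -0.0278,"tz": 0,"rx": 0,"ry": 0,"rz": 0,"gripper": 2},
    {"tx": 0.0576,"ty": -0.0278,"tz": 0,"rx": 0,"ry": 0,"rz": 0,"gripper": 2},
    {"tx": 0.0576,"ty": -0.0278,"tz": 0,"rx": 0,"ry": 0,"rz": 0,"gripper": 2}
  ]
}}

```text
t: 15.95
eef_pos: [601.5, -291.2, 234.6]
orientation: [1.57, 1.12, -0.001]
wrist_force: [0.1, 0.6, -1.3]
gripper_width: 0.09
```

```bash
python3 - <<'E'
from h import *
setcmd([.0576,-.0278,0,0,0,0])
st()
im=snap('scene','s8');cv2.imwrite('pics/s8c.png',cv2.resize(im[70:190,150:300,::-1],None,fx=5,fy=5.))
E
```

```text
t 15.95 pos [ 601.5 -291.2  234.6] ori [ 1.57e+00  1.12e+00 -1.00e-03] F [ 0.1  0.6 -1.3] w 0.090 q [ 0.07  0.3   0.51  1.88 -0.61  0.68  0.95]
err [ 0.  -0.2  0.6] roterr [ 0.    -0.001  0.001]
```

View pics/s8c.png

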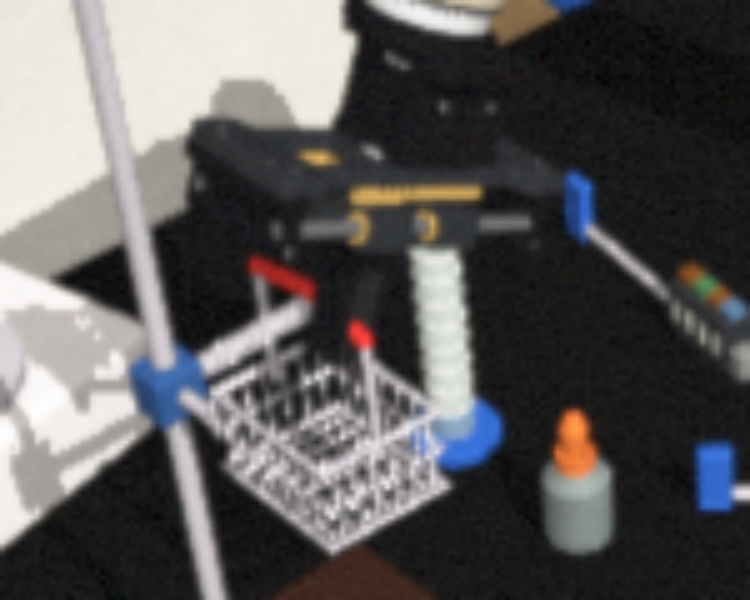

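Request:
{"name": "apply_moves", "arguments": {
  "rows": [
    {"tx": 0.0027,"ty": -0.0013,"tz": 0,"rx": 0,"ry": 0,"rz": 0,"gripper": 2},
    {"tx": 0.0054,"ty": -0.0026,"tz": 0,"rx": 0,"ry": 0,"rz": 0,"gripper": 2},
    {"tx": 0.0054,"ty": -0.0026,"tz": 0,"rx": 0,"ry": 0,"rz": 0,"gripper": 2}
  ]
}}

```text
t: 16.38
eef_pos: [601.9, -291.2, 232.1]
orientation: [1.569, 1.119, -0.002]
wrist_force: [0.2, -0.5, 0.5]
gripper_width: 0.093
```

Request:
{"name": "apply_moves", "arguments": {
  "rows": [
    {"tx": 0.0027,"ty": -0.0013,"tz": 0,"rx": 0,"ry": 0,"rz": 0,"gripper": 2},
    {"tx": 0.0036,"ty": -0.0017,"tz": 0,"rx": 0,"ry": 0,"rz": 0,"gripper": 2},
    {"tx": 0.0036,"ty": -0.0017,"tz": 0,"rx": 0,"ry": 0,"rz": 0,"gripper": 2}
  ]
}}

```text
t: 16.75
eef_pos: [602.4, -291.3, 230.7]
orientation: [1.568, 1.117, -0.003]
wrist_force: [-0.0, 0.9, 5.3]
gripper_width: 0.089
```

The hook is carrying the load now (+5 N up). I'll release and back off.

Request:
{"name": "apply_moves", "arguments": {
  "rows": [
    {"tx": 0,"ty": 0,"tz": 0,"rx": 0,"ry": 0,"rz": 0,"gripper": 34},
    {"tx": 0,"ty": 0,"tz": 0,"rx": 0,"ry": 0,"rz": 0,"gripper": 34},
    {"tx": 0,"ty": 0,"tz": 0,"rx": 0,"ry": 0,"rz": 0,"gripper": 34},
    {"tx": -0.03,"ty": 0,"tz": 0,"rx": 0,"ry": 0,"rz": 0,"gripper": 34},
    {"tx": -0.08,"ty": 0,"tz": 0,"rx": 0,"ry": 0,"rz": 0,"gripper": 34},
    {"tx": -0.15,"ty": 0,"tz": 0,"rx": 0,"ry": 0,"rz": 0,"gripper": 34},
    {"tx": -0.22,"ty": 0,"tz": 0,"rx": 0,"ry": 0,"rz": 0,"gripper": 34}
  ]
}}

```text
t: 17.62
eef_pos: [552.3, -291.4, 330.0]
orientation: [1.57, 1.12, -0.002]
wrist_force: [-0.2, -0.3, 0.3]
gripper_width: 0.392
```

```bash
python3 - <<'E'
from h import *
setcmd([.0054,-.0026,0,0,0,0]);setcmd([.0036,-.0017,0,0,0,0]);setcmd([-.22,0,0,0,0,0])
st()
im=snap('scene','s9');cv2.imwrite('pics/s9c.png',cv2.resize(im[70:190,150:300,::-1],None,fx=5,fy=5.))
im=snap('top','t9');cv2.imwrite('pics/t9c.png',cv2.resize(im[90:250,320:520,::-1],None,fx=3.5,fy=3.5))
for k in range(2):
 for c in('scene','top'):
  env.camera(c)
  for q in('basket_handle','basket','hook_seat'): print(c,q,[(np.array(d['location']).round(1).tolist(),round(d['score'],2)) for d in env.mark_of(q,c)])
E
```

```text
t 17.62 pos [ 552.3 -291.4  330. ] ori [ 1.57   1.12  -0.002] F [-0.2 -0.3  0.3] w 0.392 q [ 0.01  0.13  0.58  1.85 -0.42  0.84  0.8 ]
err [-1.3 -0.4  1.9] roterr [ 0.001 -0.001  0.001]
scene basket_handle [([593.4, -320.7, 251.7], 0.57)]
scene basket [([596.7, -322.3, 125.0], 0.61), ([805.7, -21.5, 0.8], 0.31)]
scene hook_seat [([593.6, -319.9, 252.7], 0.64)]
top basket_handle [([591.5, -321.1, 255.0], 0.72), ([592.3, -160.6, 0.9], 0.59)]
top basket [([595.2, -324.1, 131.5], 0.57)]
top hook_seat []
scene basket_handle [([592.4, -321.4, 254.5], 0.94)]
scene basket [([587.6, -324.4, 126.8], 0.96)]
scene hook_seat [([590.9, -320.9, 251.8], 0.7), ([594.6, -321.0, 256.6], 0.43)]
top basket_handle []
top basket [([594.7, -323.2, 131.6], 0.6)]
top hook_seat []
```

View pics/s9c.png

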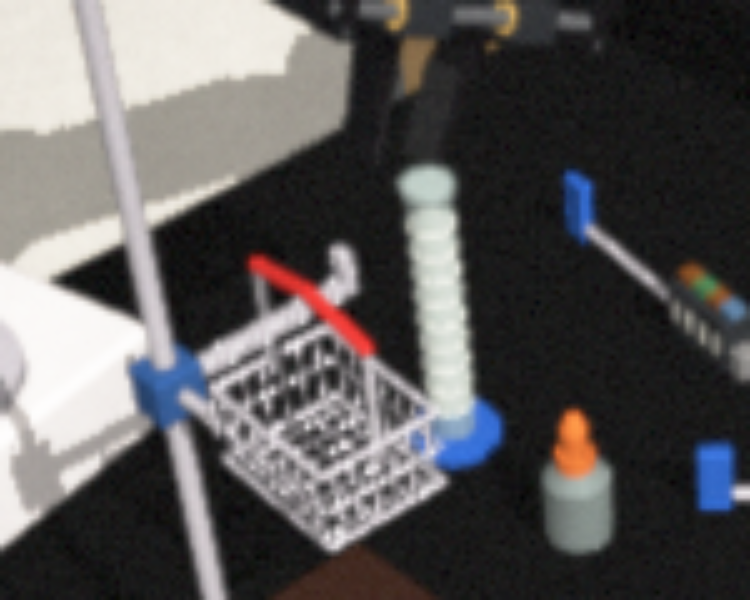

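View pics/t9c.png

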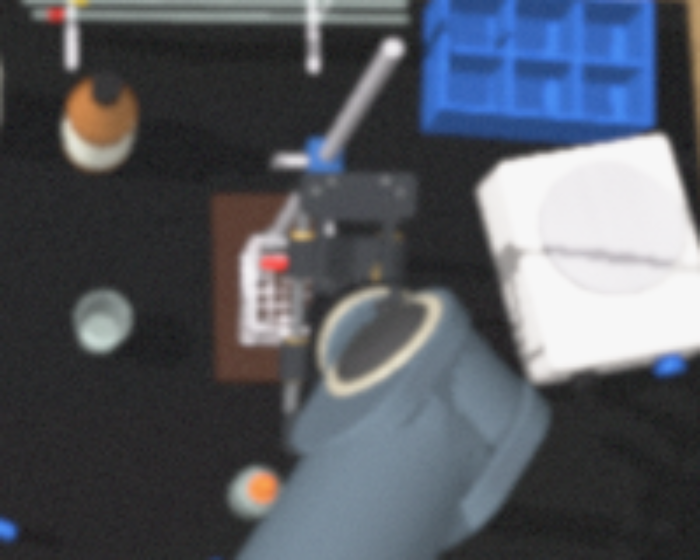

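The basket hangs on the arm with its crown at about (592,-321,253), clear of the gripper. Next I'll measure the carriage and trough while the view is clear.

```bash
python3 - <<'E'
from h import *
np.set_printoptions(precision=1,suppress=True)
near={'trough':(623,87,20),'port':(604,190,20),'carriage':(456,81,0),'carriage_tab':(400,-68,45),'photometer':(604,187,0)}
acc={(q,c):[] for q in near for c in('scene','top')}
ims={'scene':[],'top':[]}
for k in range(6):
  for c in('scene','top'):
    ims[c].append(env.camera(c).astype(float))
    for q in near:
      for d in env.mark_of(q,c):
        p=np.array(d['location'])
        if np.linalg.norm(p-near[q])<25: acc[q,c].append(p);break
for k,v in acc.items():
    if v: print(k,len(v),np.mean(v,0),np.std(v,0))
for c,win in(('top',(180,130,330,260)),('scene',(300,180,450,330))):
    a=np.mean(ims[c],0);np.save(c+'avg.npy',a);x0,y0,x1,y1=win
    cv2.imwrite(f'pics/{c}avg.png',cv2.resize(a[y0:y1,x0:x1,::-1].astype(np.uint8),None,fx=4.6,fy=4,interpolation=cv2.INTER_CUBIC) if 0 else cv2.resize(a[y0:y1,x0:x1,::-1].astype(np.uint8),None,fx=4,fy=4,interpolation=cv2.INTER_CUBIC))
print(env.read_state()['t'])
E
```

```text
('trough', 'scene') 6 [620.8  86.7  22.2] [1.  0.6 1.2]
('trough', 'top') 6 [624.4  87.7  23.2] [1.  1.2 1.2]
('port', 'scene') 6 [607.1 191.4  19. ] [1.3 1.3 1.7]
('port', 'top') 6 [599.5 190.5  19. ] [1.2 1.2 1.9]
('carriage', 'scene') 6 [459.2  78.9  -2.4] [1.2 1.4 1.6]
('carriage', 'top') 6 [456.6  80.9   2.5] [0.9 0.9 0.7]
('carriage_tab', 'scene') 6 [399.6 -66.2  45. ] [1.6 1.2 0.7]
('carriage_tab', 'top') 5 [402.5 -68.1  46.1] [0.5 0.9 1.2]
('photometer', 'scene') 6 [604.8 187.3   2.3] [0.9 1.7 2.6]
('photometer', 'top') 6 [604.1 188.6   0.4] [1.4 1.6 1.4]
22.125
```

View pics/topavg.png

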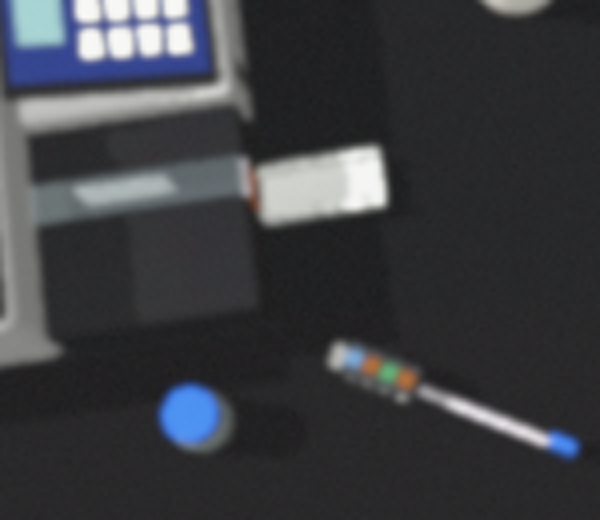

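View pics/sceneavg.png

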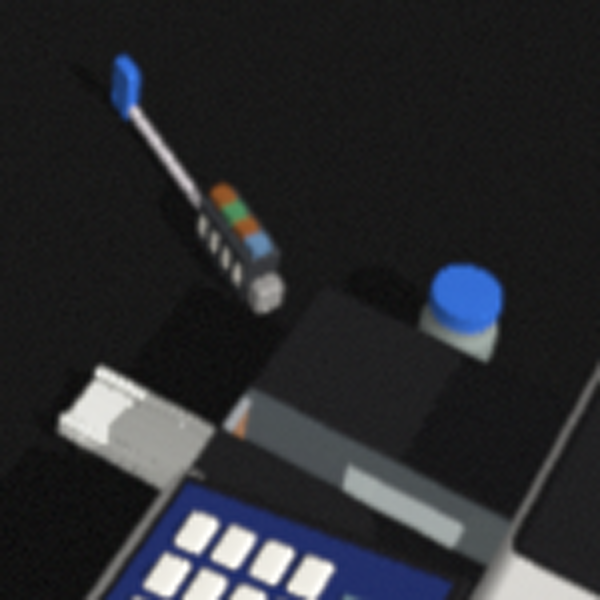

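```bash
python3 - <<'E'
from h import *
np.set_printoptions(precision=2,suppress=True)
for c in('scene','top'):
    V=np.array(env.camera_info(c)['view']);print(c,'campos',-V[:3,:3].T@V[:3,3])
# predicted overlay with current guess
def model(x,y,yaw):
    h=np.array([np.cos(yaw),np.sin(yaw),0]);l=np.array([-h[1],h[0],0]);o=np.array([x,y,0])
    f=lambda a,b,z:o+a*h+b*l+[0,0,z]
    return f
a=np.load('topavg.npy').mean(2)
# upper / lower edges of the trough in top image
up=[];lo=[]
for u in range(248,274):
    col=a[155:195,u];
    g=np.gradient(cv2.GaussianBlur(col.reshape(-1,1),(1,3),0).ravel())
    def sub(i):
        if 0<i<len(g)-1:
            y0,y1,y2=abs(g[i-1]),abs(g[i]),abs(g[i+1]);return i+0.5*(y0-y2)/(y0-2*y1+y2)
        return i
    up.append((u,155+sub(int(g.argmax()))));lo.append((u,155+sub(int(g.argmin()))))
row=[]
for v in range(169,180):
    r=a[v,255:295];g=np.gradient(r);i=int(g.argmin());y0,y1,y2=abs(g[i-1]),abs(g[i]),abs(g[i+1]);row.append((255+i+0.5*(y0-y2)/(y0-2*y1+y2),v))
for n,pts in(('up',up),('lo',lo),('end',row)):
    L=cv2.fitLine(np.array(pts,np.float32),cv2.DIST_HUBER,0,.01,.01).ravel();print(n,L)
    P=[ray('top',p,28) for p in pts]
    W=cv2.fitLine(np.array([p[:2] for p in P],np.float32),cv2.DIST_HUBER,0,.01,.01).ravel();print('  world z28',W,'ang',np.arctan2(W[1],W[0]))
E
```

```text
scene campos [1167.83  539.57 1016.44]
top campos [ 260.85  -65.07 1394.31]
up [  0.99  -0.17 260.5  167.94]
  world z28 [  0.19  -0.98 636.81 132.66] ang -1.3815441
lo [  0.99  -0.16 258.6  183.85]
  world z28 [  0.18  -0.98 582.56 136.52] ang -1.3931535
end [  0.13   0.99 275.66 174.  ]
  world z28 [  0.99   0.17 616.87  81.68] ang 0.16667755
```

```bash
cat >> h.py <<'E'
YC=1.202
def carr(o,yaw,z=11.,off=-10):
    h=np.array([np.cos(yaw),np.sin(yaw),0]);return np.array([o[0],o[1],0])+off*h+[0,0,z],tool(yaw-np.pi/2,0)
E
python3 - <<'E'
from h import *
show('pre',*carr((457.9,79.9),YC,130));show('grip',*carr((457.9,79.9),YC,11))
E
```

```text
pre [454.3  70.6 130. ] t [ 0.2703 -0.3512 -0.7232] r [ 0.1154 -0.0264 -0.1416] dist 424 ang 33deg
grip [454.3  70.6  11. ] t [ 0.4846 -0.4548 -0.7232] r [ 0.1154 -0.0264 -0.1416] dist 491 ang 33deg
```

Request:
{"name": "apply_moves", "arguments": {
  "rows": [
    {"tx": 0.0,"ty": -0.04,"tz": -0.09,"rx": 0.01,"ry": 0,"rz": -0.015,"gripper": 70},
    {"tx": 0.27,"ty": -0.351,"tz": -0.723,"rx": 0.1154,"ry": -0.0264,"rz": -0.1416,"gripper": 70},
    {"tx": 0.27,"ty": -0.351,"tz": -0.723,"rx": 0.1154,"ry": -0.0264,"rz": -0.1416,"gripper": 70},
    {"tx": 0.27,"ty": -0.351,"tz": -0.723,"rx": 0.1154,"ry": -0.0264,"rz": -0.1416,"gripper": 70},
    {"tx": 0.27,"ty": -0.351,"tz": -0.723,"rx": 0.1154,"ry": -0.0264,"rz": -0.1416,"gripper": 70},
    {"tx": 0.27,"ty": -0.351,"tz": -0.723,"rx": 0.1154,"ry": -0.0264,"rz": -0.1416,"gripper": 70},
    {"tx": 0.27,"ty": -0.351,"tz": -0.723,"rx": 0.1154,"ry": -0.0264,"rz": -0.1416,"gripper": 70},
    {"tx": 0.27,"ty": -0.351,"tz": -0.723,"rx": 0.1154,"ry": -0.0264,"rz": -0.1416,"gripper": 70},
    {"tx": 0.27,"ty": -0.351,"tz": -0.723,"rx": 0.1154,"ry": -0.0264,"rz": -0.1416,"gripper": 70},
    {"tx": 0.27,"ty": -0.351,"tz": -0.723,"rx": 0.1154,"ry": -0.0264,"rz": -0.1416,"gripper": 70}
  ]
}}

```text
t: 23.38
eef_pos: [455.7, 69.0, 131.2]
orientation: [1.863, 1.568, -0.08]
wrist_force: [-0.0, -0.6, -0.7]
gripper_width: 0.808
```

```bash
python3 - <<'E'
from h import *
setcmd([.27,-.351,-.723,.1154,-.0264,-.1416])
st()
show('grip',*carr((457.9,79.9),YC,11))
im=snap('scene','s10');cv2.imwrite('pics/s10c.png',cv2.resize(im[120:320,250:500,::-1],None,fx=3,fy=3.))
E
```

```text
t 23.38 pos [455.7  69.  131.2] ori [ 1.863  1.568 -0.08 ] F [-0.  -0.6 -0.7] w 0.808 q [-0.56  0.24  0.36  2.14 -0.12  0.78 -0.49]
err [ 1.3 -1.5  1. ] roterr [0.003 0.001 0.003]
grip [454.3  70.6  11. ] t [ 2.384e-01 -2.000e-04 -1.000e-04] r [-0. -0. -0.] dist 119 ang 0deg
```

View pics/s10c.png

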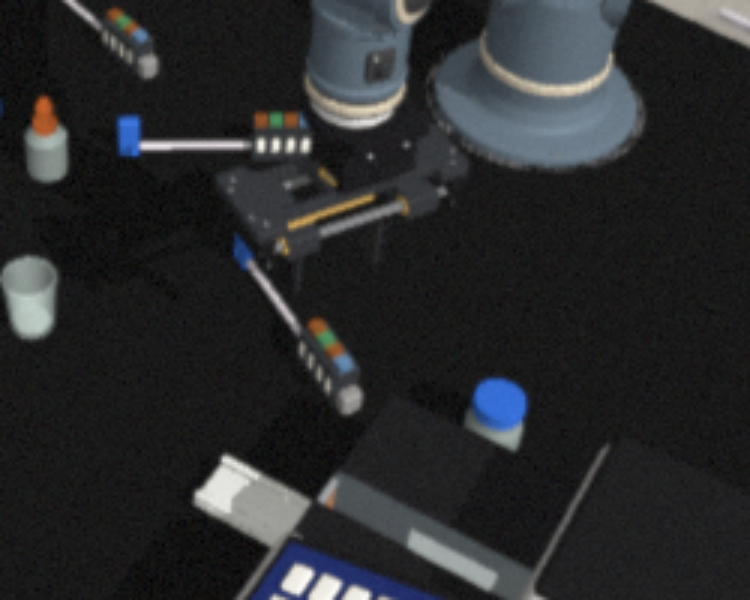

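Request:
{"name": "apply_moves", "arguments": {
  "rows": [
    {"tx": 0.08,"ty": 0,"tz": 0,"rx": 0,"ry": 0,"rz": 0,"gripper": 70},
    {"tx": 0.16,"ty": 0,"tz": 0,"rx": 0,"ry": 0,"rz": 0,"gripper": 70},
    {"tx": 0.22,"ty": 0,"tz": 0,"rx": 0,"ry": 0,"rz": 0,"gripper": 70},
    {"tx": 0.238,"ty": 0,"tz": 0,"rx": 0,"ry": 0,"rz": 0,"gripper": 60},
    {"tx": 0.238,"ty": 0,"tz": 0,"rx": 0,"ry": 0,"rz": 0,"gripper": 45},
    {"tx": 0.238,"ty": 0,"tz": 0,"rx": 0,"ry": 0,"rz": 0,"gripper": 35},
    {"tx": 0.238,"ty": 0,"tz": 0,"rx": 0,"ry": 0,"rz": 0,"gripper": 15},
    {"tx": 0.238,"ty": 0,"tz": 0,"rx": 0,"ry": 0,"rz": 0,"gripper": 15},
    {"tx": 0.238,"ty": 0,"tz": 0,"rx": 0,"ry": 0,"rz": 0,"gripper": 15},
    {"tx": 0.238,"ty": 0,"tz": 0,"rx": 0,"ry": 0,"rz": 0,"gripper": 15},
    {"tx": 0.238,"ty": 0,"tz": 0,"rx": 0,"ry": 0,"rz": 0,"gripper": 15}
  ],
  "squeeze": 35
}}

```text
t: 24.8
eef_pos: [454.6, 70.7, 11.8]
orientation: [2.337, 1.57, 0.398]
wrist_force: [-1.5, 0.9, 6.3]
gripper_width: 0.297
```

```bash
python3 - <<'E'
from h import *
setcmd([.238,0,0,0,0,0])
st()
im=snap('scene','s11');cv2.imwrite('pics/s11c.png',cv2.resize(im[150:300,300:450,::-1],None,fx=4,fy=4.))
p,Rm=cmd()
show('lift',p+[0,0,60],Rm)
for k in range(4):
 env.camera('scene')
 for q in('carriage','carriage_tab'): print(q,[(np.array(d['location']).round(1).tolist(),round(d['score'],2)) for d in env.mark_of(q,'scene')])
E
```

```text
t 24.80 pos [454.6  70.7  11.8] ori [2.337 1.57  0.398] F [-1.5  0.9  6.3] w 0.297 q [-0.47  0.46  0.28  2.22 -0.26  0.49 -0.36]
err [0.2 0.3 0.6] roterr [0.    0.001 0.001]
lift [454.3  70.5  71.2] t [-0.12  0.   -0.  ] r [0. 0. 0.] dist 60 ang 0deg
carriage [([252.3, -365.7, 0.0], 0.82), ([460.0, 77.3, -2.8], 0.66), ([258.2, -143.1, -3.0], 0.59)]
carriage_tab [([361.5, -256.0, 43.3], 0.72), ([401.0, -64.2, 43.2], 0.7), ([226.0, -520.4, 44.4], 0.55)]
carriage [([256.6, -144.9, -3.6], 0.96), ([460.3, 78.0, -0.3], 0.79), ([254.7, -364.2, -0.4], 0.58)]
carriage_tab [([226.0, -523.6, 45.5], 0.83), ([399.0, -65.1, 44.2], 0.72), ([361.4, -255.9, 44.3], 0.66)]
carriage [([250.7, -364.5, -0.1], 0.8), ([591.3, -322.1, 250.5], 0.74), ([253.0, -143.6, -3.2], 0.6), ([461.4, 77.4, -2.8], 0.54)]
carriage_tab [([361.6, -259.6, 44.4], 0.96), ([401.3, -66.6, 45.7], 0.79), ([225.9, -522.0, 45.5], 0.61), ([678.1, -323.3, 2.0], 0.49)]
carriage [([253.3, -143.4, -5.2], 0.85), ([250.5, -364.1, 2.9], 0.76), ([462.0, 82.3, -4.1], 0.69)]
carriage_tab [([402.9, -67.4, 46.5], 0.95), ([362.2, -256.3, 46.2], 0.92), ([226.2, -523.3, 44.5], 0.85)]
```

View pics/s11c.png

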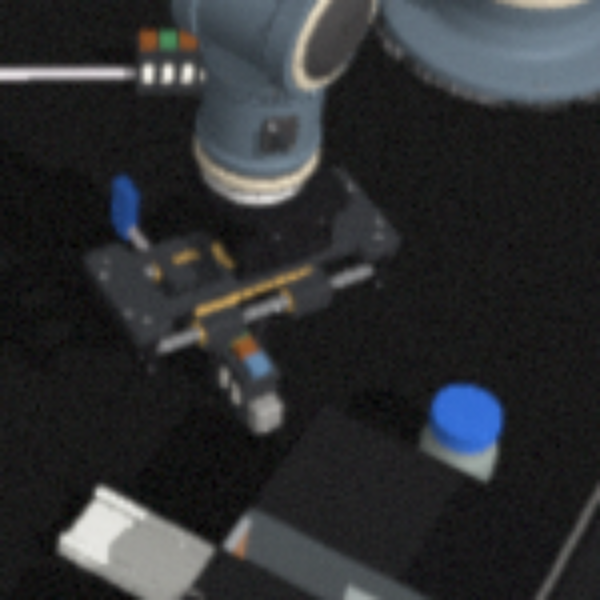

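The gripper closed at 25.8 mm, which matches the 26 mm holder. Both glass rows show either side of the fingers, and the nose is at crop (265,410). I'll lift 60 mm.

Request:
{"name": "apply_moves", "arguments": {
  "rows": [
    {"tx": -0.03,"ty": 0,"tz": 0,"rx": 0,"ry": 0,"rz": 0,"gripper": 15},
    {"tx": -0.07,"ty": 0,"tz": 0,"rx": 0,"ry": 0,"rz": 0,"gripper": 15},
    {"tx": -0.12,"ty": 0,"tz": 0,"rx": 0,"ry": 0,"rz": 0,"gripper": 15},
    {"tx": -0.12,"ty": 0,"tz": 0,"rx": 0,"ry": 0,"rz": 0,"gripper": 15}
  ]
}}

```text
t: 25.95
eef_pos: [455.8, 70.8, 73.0]
orientation: [2.173, 1.566, 0.233]
wrist_force: [-0.3, 0.0, -1.7]
gripper_width: 0.294
```

```bash
python3 - <<'E'
from h import *
setcmd([-.12,0,0,0,0,0])
st()
M=np.array([603.7,187.5]);Y=1.754;h=np.array([np.cos(Y),np.sin(Y)])
for x in(-65,):
  o=M+x*h;print(o)
  for z in(80,50,31.5): show('z%g'%z,*carr(o,Y,z))
im=snap('scene','s12');cv2.imwrite('pics/s12c.png',cv2.resize(im[150:300,300:450,::-1],None,fx=4,fy=4.))
E
```

```text
t 25.95 pos [455.8  70.8  73. ] ori [2.173 1.566 0.233] F [-0.3  0.  -1.7] w 0.294 q [-0.53  0.34  0.34  2.19 -0.19  0.64 -0.42]
err [1.5 0.3 1.8] roterr [0.    0.003 0.004]
[615.54173659 123.58776898]
z80 [617.4 113.8  80. ] t [-0.0176  0.2729 -0.1983] r [-0.1757 -0.     -0.    ] dist 169 ang 32deg
z50 [617.4 113.8  50. ] t [ 0.0424  0.2729 -0.1983] r [-0.1757 -0.     -0.    ] dist 170 ang 32deg
z31.5 [617.4 113.8  31.5] t [ 0.0794  0.2729 -0.1983] r [-0.1757 -0.     -0.    ] dist 173 ang 32deg
```

View pics/s12c.png

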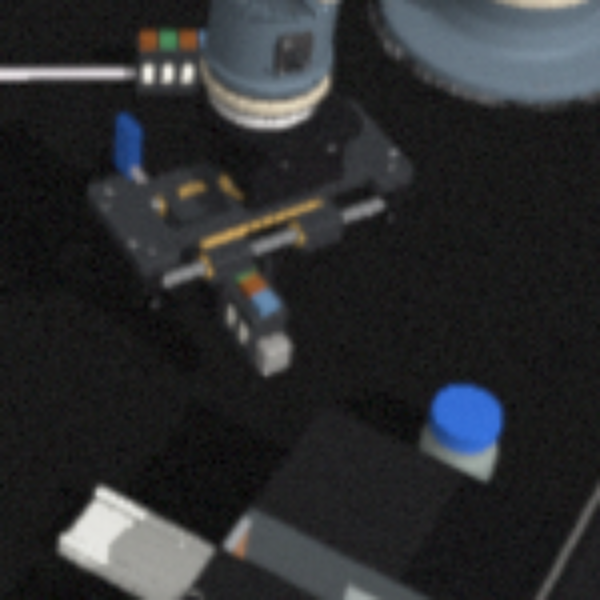

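Request:
{"name": "apply_moves", "arguments": {
  "rows": [
    {"tx": -0.018,"ty": 0.034,"tz": -0.025,"rx": -0.022,"ry": 0,"rz": 0,"gripper": 15},
    {"tx": -0.018,"ty": 0.068,"tz": -0.05,"rx": -0.044,"ry": 0,"rz": 0,"gripper": 15},
    {"tx": -0.018,"ty": 0.102,"tz": -0.074,"rx": -0.066,"ry": 0,"rz": 0,"gripper": 15},
    {"tx": -0.018,"ty": 0.136,"tz": -0.099,"rx": -0.088,"ry": 0,"rz": 0,"gripper": 15},
    {"tx": -0.018,"ty": 0.17,"tz": -0.124,"rx": -0.11,"ry": 0,"rz": 0,"gripper": 15},
    {"tx": -0.018,"ty": 0.205,"tz": -0.149,"rx": -0.132,"ry": 0,"rz": 0,"gripper": 15},
    {"tx": -0.018,"ty": 0.239,"tz": -0.174,"rx": -0.154,"ry": 0,"rz": 0,"gripper": 15},
    {"tx": -0.018,"ty": 0.273,"tz": -0.198,"rx": -0.1757,"ry": 0,"rz": 0,"gripper": 15},
    {"tx": -0.018,"ty": 0.273,"tz": -0.198,"rx": -0.1757,"ry": 0,"rz": 0,"gripper": 15},
    {"tx": -0.018,"ty": 0.273,"tz": -0.198,"rx": -0.1757,"ry": 0,"rz": 0,"gripper": 15},
    {"tx": -0.018,"ty": 0.273,"tz": -0.198,"rx": -0.1757,"ry": 0,"rz": 0,"gripper": 15}
  ]
}}

```text
t: 27.38
eef_pos: [616.3, 113.2, 79.9]
orientation: [-1.209, 1.57, -2.598]
wrist_force: [-0.5, 0.2, -1.9]
gripper_width: 0.298
```

```bash
python3 - <<'E'
from h import *
setcmd([-.018,.273,-.198,-.1757,0,0])
st()
M=np.array([603.7,187.5]);Y=1.754;h=np.array([np.cos(Y),np.sin(Y)])
o=M-65*h
for z in(60,50,40,34,31): show('z%g'%z,*carr(o,Y,z))
im=snap('scene','s13');cv2.imwrite('pics/s13c.png',cv2.resize(im[200:320,270:420,::-1],None,fx=5,fy=5.))
im=snap('top','t13');cv2.imwrite('pics/t13c.png',cv2.resize(im[110:230,200:350,::-1],None,fx=5,fy=5.))
for k in range(4):
 for c in('scene','top'):
  env.camera(c)
  for q in('carriage','carriage_tab'): print(q,c,[(np.array(d['location']).round(1).tolist()) for d in env.mark_of(q,c) if d['location'][0]>570])
E
```

```text
t 27.38 pos [616.3 113.2  79.9] ori [-1.209  1.57  -2.598] F [-0.5  0.2 -1.9] w 0.298 q [-0.39  0.54  0.19  1.79 -0.14  0.82  0.05]
err [-1.1 -0.4 -0.3] roterr [ 0.001 -0.    -0.001]
z60 [617.4 113.8  60. ] t [ 0.0404  0.0001 -0.0003] r [-0. -0. -0.] dist 20 ang 0deg
z50 [617.4 113.8  50. ] t [ 0.0604  0.0001 -0.0003] r [-0. -0. -0.] dist 30 ang 0deg
z40 [617.4 113.8  40. ] t [ 0.0804  0.0001 -0.0003] r [-0. -0. -0.] dist 40 ang 0deg
z34 [617.4 113.8  34. ] t [ 0.0924  0.0001 -0.0003] r [-0. -0. -0.] dist 46 ang 0deg
z31 [617.4 113.8  31. ] t [ 0.0984  0.0001 -0.0003] r [-0. -0. -0.] dist 49 ang 0deg
carriage scene [[619.8, 120.8, 66.1], [608.4, 190.8, 19.9]]
carriage_tab scene [[644.4, -32.8, 112.9], [592.8, -322.4, 251.2]]
carriage top []
carriage_tab top [[645.0, -31.2, 112.7]]
carriage scene [[617.3, 122.0, 65.7]]
carriage_tab scene [[619.5, 123.7, 64.2], [641.3, -32.0, 112.0]]
carriage top []
carriage_tab top [[645.4, -29.8, 113.4]]
carriage scene [[618.3, 124.9, 67.0]]
carriage_tab scene [[644.0, -29.9, 112.4]]
carriage top []
carriage_tab top [[646.4, -35.5, 112.8]]
carriage scene [[617.9, 121.1, 66.0]]
carriage_tab scene [[643.9, -30.6, 114.5], [683.3, -320.5, 3.0]]
carriage top [[591.3, -324.2, 128.6]]
carriage_tab top [[646.1, -32.9, 115.7]]
```

View pics/s13c.png

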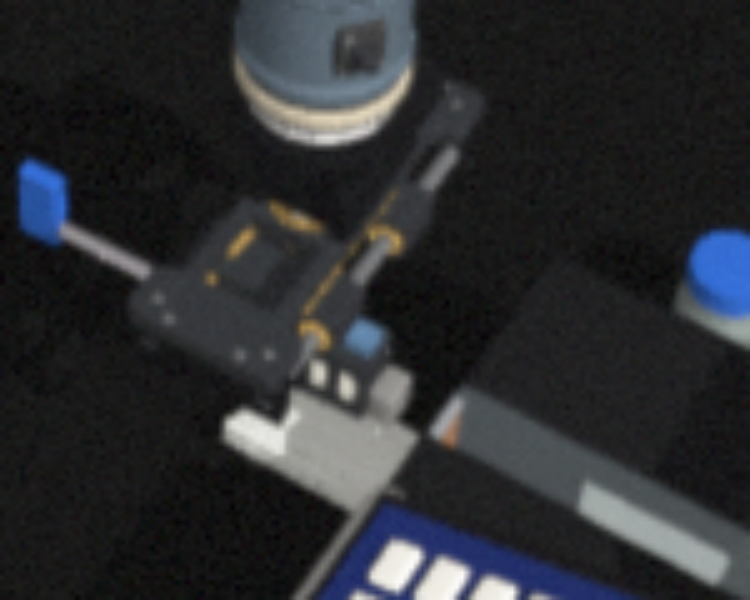

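View pics/t13c.png

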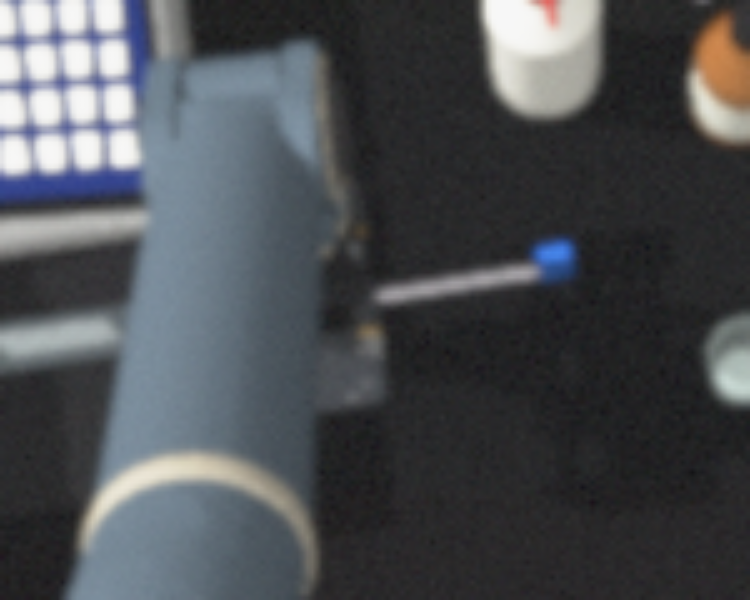

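The carriage is level, with its tab at (645,-31.5,113.5) against a predicted (644,-31,114). In the scene crop it sits over the trough, nose toward the orange flap. I'll lower it step by step.

Request:
{"name": "apply_moves", "arguments": {
  "rows": [
    {"tx": 0.03,"ty": 0,"tz": 0,"rx": 0,"ry": 0,"rz": 0,"gripper": 15},
    {"tx": 0.06,"ty": 0,"tz": 0,"rx": 0,"ry": 0,"rz": 0,"gripper": 15},
    {"tx": 0.076,"ty": 0,"tz": 0,"rx": 0,"ry": 0,"rz": 0,"gripper": 15},
    {"tx": 0.076,"ty": 0,"tz": 0,"rx": 0,"ry": 0,"rz": 0,"gripper": 15},
    {"tx": 0.076,"ty": 0,"tz": 0,"rx": 0,"ry": 0,"rz": 0,"gripper": 15}
  ]
}}

```text
t: 29.3
eef_pos: [617.8, 113.5, 42.6]
orientation: [1.277, 1.57, -0.111]
wrist_force: [0.1, 0.8, -1.7]
gripper_width: 0.298
```

```bash
python3 - <<'E'
from h import *
setcmd([.076,0,0,0,0,0])
st()
im=snap('scene','s14');cv2.imwrite('pics/s14c.png',cv2.resize(im[230:320,310:410,::-1],None,fx=6,fy=6.,interpolation=cv2.INTER_CUBIC))
E
```

```text
t 29.30 pos [617.8 113.5  42.6] ori [ 1.277  1.57  -0.111] F [ 0.1  0.8 -1.7] w 0.298 q [-0.38  0.59  0.18  1.81 -0.15  0.75  0.06]
err [ 0.5 -0.1  0.4] roterr [ 0.    -0.     0.001]
```

View pics/s14c.png

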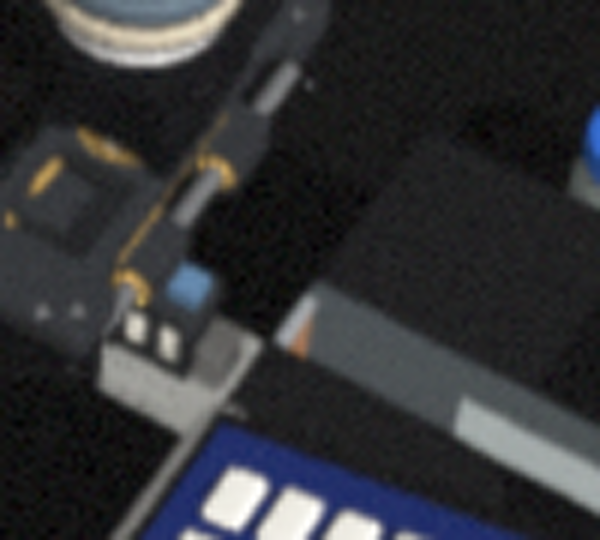

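Request:
{"name": "apply_moves", "arguments": {
  "rows": [
    {"tx": 0.005,"ty": 0,"tz": 0,"rx": 0,"ry": 0,"rz": 0,"gripper": 15},
    {"tx": 0.01,"ty": 0,"tz": 0,"rx": 0,"ry": 0,"rz": 0,"gripper": 15},
    {"tx": 0.014,"ty": 0,"tz": 0,"rx": 0,"ry": 0,"rz": 0,"gripper": 15},
    {"tx": 0.014,"ty": 0,"tz": 0,"rx": 0,"ry": 0,"rz": 0,"gripper": 15}
  ]
}}

```text
t: 29.85
eef_pos: [617.3, 113.5, 35.2]
orientation: [0.628, 1.57, -0.76]
wrist_force: [0.7, 0.7, -1.3]
gripper_width: 0.293
```

Request:
{"name": "apply_moves", "arguments": {
  "rows": [
    {"tx": 0.003,"ty": 0,"tz": 0,"rx": 0,"ry": 0,"rz": 0,"gripper": 15},
    {"tx": 0.006,"ty": 0,"tz": 0,"rx": 0,"ry": 0,"rz": 0,"gripper": 15},
    {"tx": 0.007,"ty": 0,"tz": 0,"rx": 0,"ry": 0,"rz": 0,"gripper": 15},
    {"tx": 0.007,"ty": 0,"tz": 0,"rx": 0,"ry": 0,"rz": 0,"gripper": 15}
  ]
}}

```text
t: 30.35
eef_pos: [617.5, 113.5, 31.9]
orientation: [1.127, 1.57, -0.261]
wrist_force: [-0.6, 0.1, -1.0]
gripper_width: 0.301
```

Request:
{"name": "apply_moves", "arguments": {
  "rows": [
    {"tx": 0.002,"ty": 0,"tz": 0,"rx": 0,"ry": 0,"rz": 0,"gripper": 15},
    {"tx": 0.003,"ty": 0,"tz": 0,"rx": 0,"ry": 0,"rz": 0,"gripper": 15},
    {"tx": 0.003,"ty": 0,"tz": 0,"rx": 0,"ry": 0,"rz": 0,"gripper": 15}
  ]
}}

```text
t: 30.72
eef_pos: [617.5, 113.5, 31.8]
orientation: [1.672, 1.57, 0.284]
wrist_force: [-4.6, 0.2, 7.9]
gripper_width: 0.294
```

The carriage is on the floor of the trough (+8 N). I'll open and lift off vertically.

Request:
{"name": "apply_moves", "arguments": {
  "rows": [
    {"tx": 0,"ty": 0,"tz": 0,"rx": 0,"ry": 0,"rz": 0,"gripper": 30},
    {"tx": 0,"ty": 0,"tz": 0,"rx": 0,"ry": 0,"rz": 0,"gripper": 50},
    {"tx": 0,"ty": 0,"tz": 0,"rx": 0,"ry": 0,"rz": 0,"gripper": 56},
    {"tx": 0,"ty": 0,"tz": 0,"rx": 0,"ry": 0,"rz": 0,"gripper": 56},
    {"tx": -0.05,"ty": 0,"tz": 0,"rx": 0,"ry": 0,"rz": 0,"gripper": 56},
    {"tx": -0.13,"ty": 0,"tz": 0,"rx": 0,"ry": 0,"rz": 0,"gripper": 56},
    {"tx": -0.2,"ty": 0,"tz": 0,"rx": 0,"ry": 0,"rz": 0,"gripper": 56},
    {"tx": -0.2,"ty": 0,"tz": 0,"rx": 0,"ry": 0,"rz": 0,"gripper": 56}
  ]
}}

```text
t: 31.72
eef_pos: [619.6, 113.9, 133.6]
orientation: [1.593, 1.564, 0.205]
wrist_force: [0.0, -0.6, 1.0]
gripper_width: 0.643
```

```bash
python3 - <<'E'
from h import *
np.set_printoptions(precision=1,suppress=True)
setcmd([.014,0,0,0,0,0]);setcmd([.007,0,0,0,0,0]);setcmd([.003,0,0,0,0,0]);setcmd([-.2,0,0,0,0,0])
st()
im=snap('scene','s15');cv2.imwrite('pics/s15c.png',cv2.resize(im[200:320,270:420,::-1],None,fx=5,fy=5.))
acc={}
for k in range(4):
 for c in('scene','top'):
  env.camera(c)
  for q in('carriage','carriage_tab'):
   for d in env.mark_of(q,c):
    if d['location'][0]>605 and -80<d['location'][1]<150: acc.setdefault((q,c),[]).append(d['location'])
for k,v in acc.items(): print(k,len(v),np.median(v,0))
E
```

```text
t 31.73 pos [619.6 113.9 133.6] ori [1.6 1.6 0.2] F [ 0.  -0.6  1. ] w 0.643 q [-0.4  0.5  0.2  1.8 -0.1  0.9  0. ]
err [2.3 0.3 3.4] roterr [0. 0. 0.]
('carriage', 'scene') 5 [618.3 122.1  19.2]
('carriage_tab', 'scene') 4 [643.6 -31.9  63.3]
('carriage_tab', 'top') 6 [647.7 -31.5  63.9]
```

View pics/s15c.png

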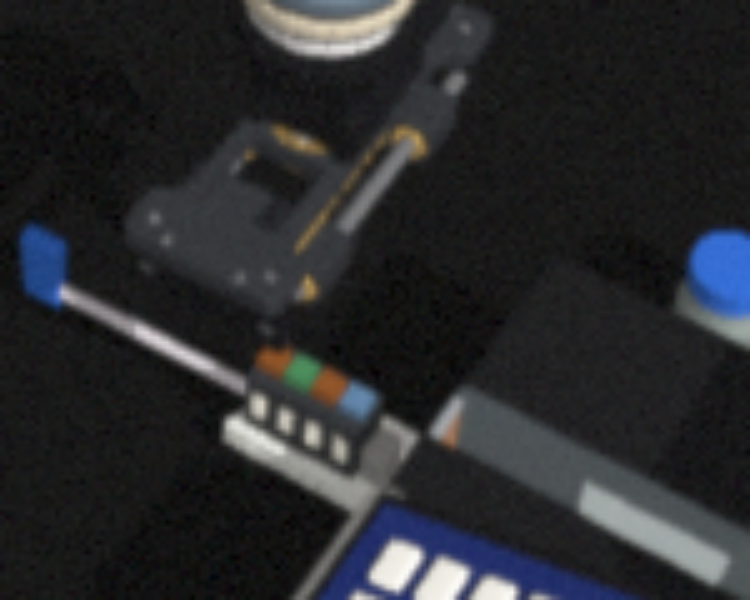

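```bash
python3 - <<'E'
from h import *
Rm=tool(1.754-np.pi/2,0)
show('above',np.array([644.8,-31.2,110]),Rm);show('down',np.array([644.8,-31.2,33]),Rm)
E
```

```text
above [644.8 -31.2 110. ] t [0.0404 0.0012 0.2948] r [-0. -0. -0.] dist 149 ang 0deg
down [644.8 -31.2  33. ] t [0.1944 0.0012 0.2948] r [-0. -0. -0.] dist 177 ang 0deg
```

Request:
{"name": "apply_moves", "arguments": {
  "rows": [
    {"tx": 0.0,"ty": 0.0012,"tz": 0.1,"rx": 0,"ry": 0,"rz": 0,"gripper": 45},
    {"tx": 0.02,"ty": 0.0012,"tz": 0.2,"rx": 0,"ry": 0,"rz": 0,"gripper": 45},
    {"tx": 0.04,"ty": 0.0012,"tz": 0.2948,"rx": 0,"ry": 0,"rz": 0,"gripper": 45},
    {"tx": 0.04,"ty": 0.0012,"tz": 0.2948,"rx": 0,"ry": 0,"rz": 0,"gripper": 45},
    {"tx": 0.09,"ty": 0.0012,"tz": 0.2948,"rx": 0,"ry": 0,"rz": 0,"gripper": 45},
    {"tx": 0.14,"ty": 0.0012,"tz": 0.2948,"rx": 0,"ry": 0,"rz": 0,"gripper": 45},
    {"tx": 0.1944,"ty": 0.0012,"tz": 0.2948,"rx": 0,"ry": 0,"rz": 0,"gripper": 45},
    {"tx": 0.1944,"ty": 0.0012,"tz": 0.2948,"rx": 0,"ry": 0,"rz": 0,"gripper": 45}
  ],
  "squeeze": 15
}}

```text
t: 33.98
eef_pos: [643.1, -29.8, 31.3]
orientation: [-1.898, 1.567, 2.998]
wrist_force: [0.7, -1.5, -0.3]
gripper_width: 0.519
```

```bash
python3 - <<'E'
from h import *
setcmd([.1944,.0012,.2948,0,0,0])
st()
im=snap('scene','s16');cv2.imwrite('pics/s16c.png',cv2.resize(im[200:320,270:420,::-1],None,fx=5,fy=5.))
im=snap('top','t16');cv2.imwrite('pics/t16c.png',cv2.resize(im[110:230,200:350,::-1],None,fx=5,fy=5.))
E
```

```text
t 33.98 pos [643.1 -29.8  31.3] ori [-1.898  1.567  2.998] F [ 0.7 -1.5 -0.3] w 0.519 q [-0.16  0.63  0.2   1.77 -0.17  0.76  0.31]
err [-1.7  1.5 -1.7] roterr [-0.001  0.001 -0.004]
```

View pics/s16c.png

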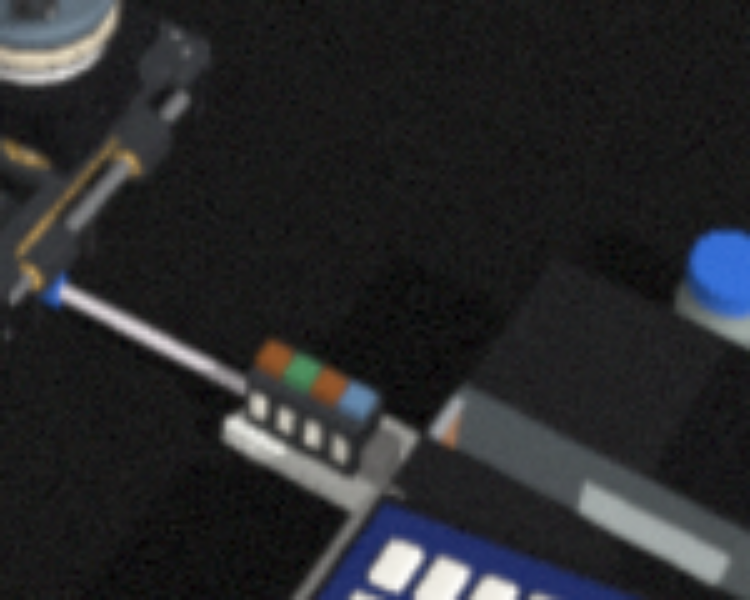

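View pics/t16c.png

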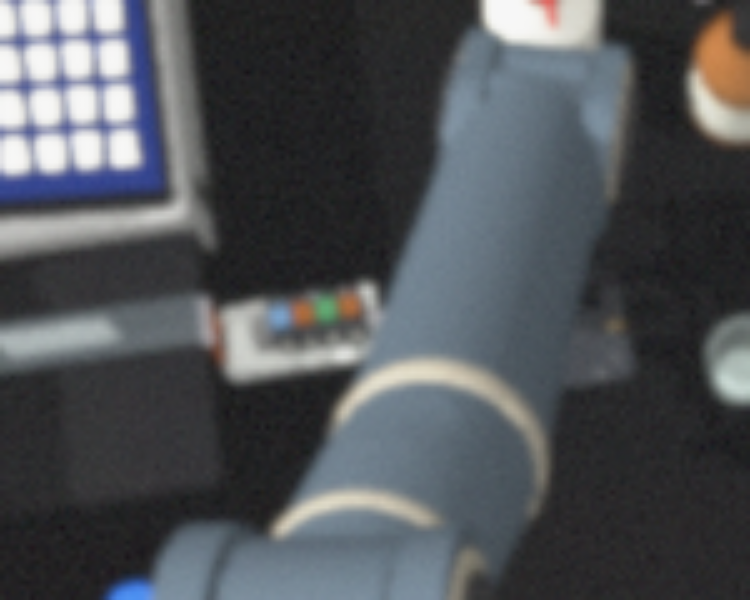

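The carriage sits straight in the trough, with its colour blocks at top crop (315,310), and the fingers straddle the tab. Closing and starting the push.

Request:
{"name": "apply_moves", "arguments": {
  "rows": [
    {"tx": 0,"ty": 0,"tz": 0,"rx": 0,"ry": 0,"rz": 0,"gripper": 25},
    {"tx": 0,"ty": 0,"tz": 0,"rx": 0,"ry": 0,"rz": 0,"gripper": 3},
    {"tx": 0,"ty": 0,"tz": 0,"rx": 0,"ry": 0,"rz": 0,"gripper": 3},
    {"tx": 0,"ty": 0,"tz": 0,"rx": 0,"ry": 0,"rz": 0,"gripper": 3},
    {"tx": 0,"ty": 0,"tz": 0,"rx": 0,"ry": 0,"rz": 0,"gripper": 3}
  ],
  "squeeze": 15
}}

```text
t: 34.7
eef_pos: [644.7, -31.4, 33.3]
orientation: [0.776, 1.57, -0.612]
wrist_force: [-0.2, -0.6, 0.6]
gripper_width: 0.116
```

Request:
{"name": "apply_moves", "arguments": {
  "rows": [
    {"tx": 0,"ty": 0,"tz": -0.015,"rx": 0,"ry": 0,"rz": 0,"gripper": 3},
    {"tx": 0,"ty": 0,"tz": -0.03,"rx": 0,"ry": 0,"rz": 0,"gripper": 3},
    {"tx": 0,"ty": 0,"tz": -0.045,"rx": 0,"ry": 0,"rz": 0,"gripper": 3},
    {"tx": 0,"ty": 0,"tz": -0.06,"rx": 0,"ry": 0,"rz": 0,"gripper": 3},
    {"tx": 0,"ty": 0,"tz": -0.06,"rx": 0,"ry": 0,"rz": 0,"gripper": 3},
    {"tx": 0,"ty": 0,"tz": -0.06,"rx": 0,"ry": 0,"rz": 0,"gripper": 3}
  ]
}}

```text
t: 35.45
eef_pos: [639.2, -0.3, 33.1]
orientation: [2.898, 1.569, 1.511]
wrist_force: [0.4, 1.8, 1.2]
gripper_width: 0.114
```

```bash
python3 - <<'E'
from h import *
setcmd([0,0,-.06,0,0,0])
st()
im=snap('scene','s17');cv2.imwrite('pics/s17c.png',cv2.resize(im[200:320,270:420,::-1],None,fx=5,fy=5.))
im=snap('top','t17');cv2.imwrite('pics/t17c.png',cv2.resize(im[110:230,200:350,::-1],None,fx=5,fy=5.))
E
```

```text
t 35.45 pos [ 6.392e+02 -3.000e-01  3.310e+01] ori [2.898 1.569 1.511] F [0.4 1.8 1.2] w 0.114 q [-0.21  0.62  0.2   1.79 -0.17  0.75  0.26]
err [-0.2  1.4  0.1] roterr [-0.     0.001  0.   ]
```

View pics/s17c.png

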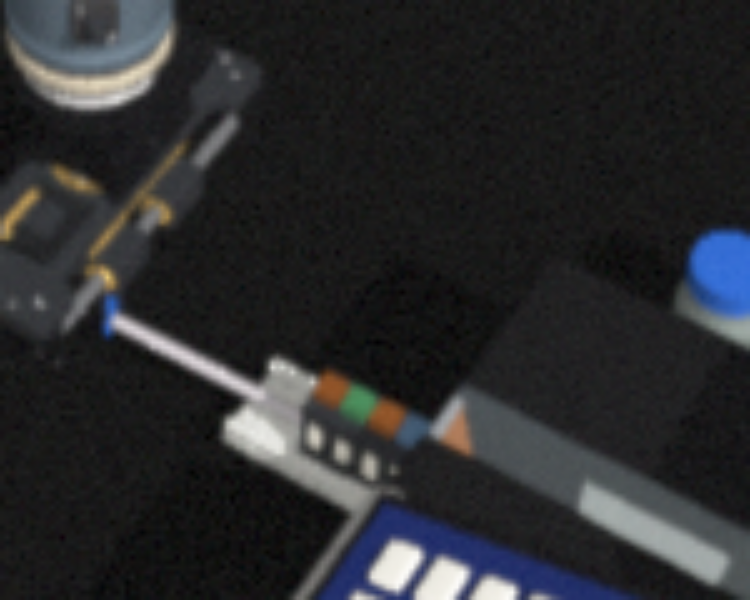

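View pics/t17c.png

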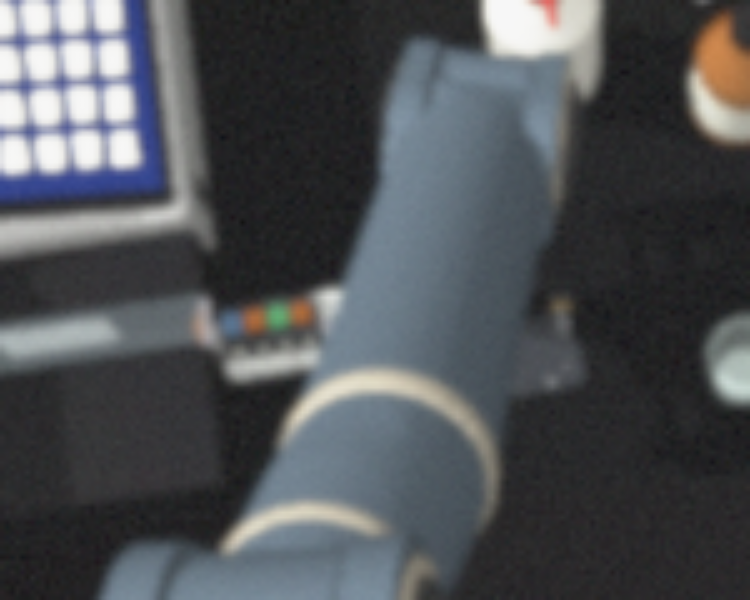

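The nose is in the port and the flap is swinging (scene crop (455,435)). Side force stays low, so I'll continue.

Request:
{"name": "apply_moves", "arguments": {
  "rows": [
    {"tx": 0,"ty": 0,"tz": -0.015,"rx": 0,"ry": 0,"rz": 0,"gripper": 3},
    {"tx": 0,"ty": 0,"tz": -0.03,"rx": 0,"ry": 0,"rz": 0,"gripper": 3},
    {"tx": 0,"ty": 0,"tz": -0.045,"rx": 0,"ry": 0,"rz": 0,"gripper": 3},
    {"tx": 0,"ty": 0,"tz": -0.06,"rx": 0,"ry": 0,"rz": 0,"gripper": 3},
    {"tx": 0,"ty": 0,"tz": -0.07,"rx": 0,"ry": 0,"rz": 0,"gripper": 3},
    {"tx": 0,"ty": 0,"tz": -0.07,"rx": 0,"ry": 0,"rz": 0,"gripper": 3}
  ]
}}

```text
t: 36.3
eef_pos: [633.1, 32.6, 33.3]
orientation: [0.744, 1.57, -0.643]
wrist_force: [0.7, -4.3, 0.7]
gripper_width: 0.116
```

Request:
{"name": "apply_moves", "arguments": {
  "rows": [
    {"tx": 0,"ty": 0,"tz": -0.015,"rx": 0,"ry": 0,"rz": 0,"gripper": 3},
    {"tx": 0,"ty": 0,"tz": -0.03,"rx": 0,"ry": 0,"rz": 0,"gripper": 3},
    {"tx": 0,"ty": 0,"tz": -0.045,"rx": 0,"ry": 0,"rz": 0,"gripper": 3},
    {"tx": 0,"ty": 0,"tz": -0.06,"rx": 0,"ry": 0,"rz": 0,"gripper": 3},
    {"tx": 0,"ty": 0,"tz": -0.06,"rx": 0,"ry": 0,"rz": 0,"gripper": 3}
  ]
}}

```text
t: 36.92
eef_pos: [627.2, 64.2, 33.1]
orientation: [2.853, 1.569, 1.467]
wrist_force: [-0.3, 0.4, 0.6]
gripper_width: 0.117
```

```bash
python3 - <<'E'
from h import *
setcmd([0,0,-.07,0,0,0]);setcmd([0,0,-.06,0,0,0])
st()
im=snap('scene','s18');cv2.imwrite('pics/s18c.png',cv2.resize(im[200:320,270:420,::-1],None,fx=5,fy=5.))
E
```

```text
t 36.92 pos [627.2  64.2  33.1] ori [2.853 1.569 1.467] F [-0.3  0.4  0.6] w 0.117 q [-0.31  0.61  0.2   1.81 -0.17  0.74  0.16]
err [-0.3  2.   0.1] roterr [-0.001  0.001  0.   ]
```

View pics/s18c.png

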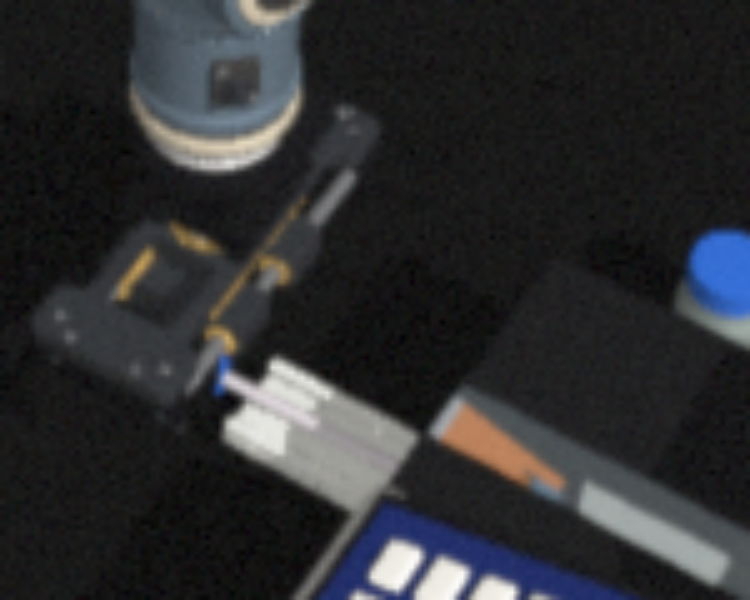

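Request:
{"name": "apply_moves", "arguments": {
  "rows": [
    {"tx": 0,"ty": 0,"tz": -0.015,"rx": 0,"ry": 0,"rz": 0,"gripper": 3},
    {"tx": 0,"ty": 0,"tz": -0.03,"rx": 0,"ry": 0,"rz": 0,"gripper": 3},
    {"tx": 0,"ty": 0,"tz": -0.04,"rx": 0,"ry": 0,"rz": 0,"gripper": 3},
    {"tx": 0,"ty": 0,"tz": -0.05,"rx": 0,"ry": 0,"rz": 0,"gripper": 3},
    {"tx": 0,"ty": 0,"tz": -0.05,"rx": 0,"ry": 0,"rz": 0,"gripper": 3}
  ]
}}

```text
t: 37.6
eef_pos: [623.1, 87.5, 33.4]
orientation: [1.854, 1.57, 0.466]
wrist_force: [0.8, -3.1, 3.3]
gripper_width: 0.115
```

Request:
{"name": "apply_moves", "arguments": {
  "rows": [
    {"tx": 0,"ty": 0,"tz": -0.015,"rx": 0,"ry": 0,"rz": 0,"gripper": 3},
    {"tx": 0,"ty": 0,"tz": -0.03,"rx": 0,"ry": 0,"rz": 0,"gripper": 3},
    {"tx": 0,"ty": 0,"tz": -0.045,"rx": 0,"ry": 0,"rz": 0,"gripper": 3},
    {"tx": 0,"ty": 0,"tz": -0.06,"rx": 0,"ry": 0,"rz": 0,"gripper": 3},
    {"tx": 0,"ty": 0,"tz": -0.06,"rx": 0,"ry": 0,"rz": 0,"gripper": 3}
  ]
}}

```text
t: 38.22
eef_pos: [617.5, 117.6, 33.4]
orientation: [2.304, 1.569, 0.917]
wrist_force: [0.8, -2.0, 3.9]
gripper_width: 0.113
```

```bash
python3 - <<'E'
from h import *
setcmd([0,0,-.05,0,0,0]);setcmd([0,0,-.06,0,0,0])
st()
im=snap('scene','s19');cv2.imwrite('pics/s19c.png',cv2.resize(im[200:320,270:420,::-1],None,fx=5,fy=5.))
E
```

```text
t 38.23 pos [617.5 117.6  33.4] ori [2.304 1.569 0.917] F [ 0.8 -2.   3.9] w 0.113 q [-0.4   0.61  0.2   1.81 -0.17  0.73  0.08]
err [0.  1.3 0.4] roterr [-0.001  0.001  0.001]
```

View pics/s19c.png

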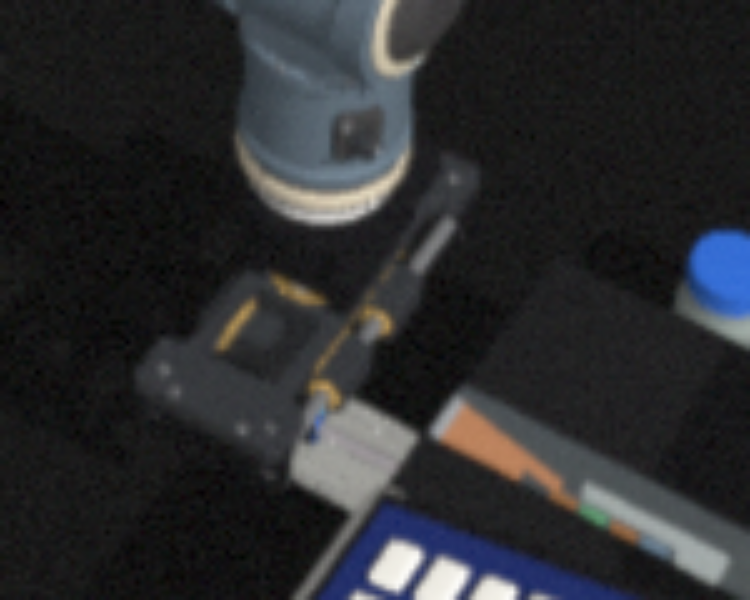

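Request:
{"name": "apply_moves", "arguments": {
  "rows": [
    {"tx": 0,"ty": 0,"tz": -0.006,"rx": 0,"ry": 0,"rz": 0,"gripper": 3},
    {"tx": 0,"ty": 0,"tz": -0.012,"rx": 0,"ry": 0,"rz": 0,"gripper": 3},
    {"tx": 0,"ty": 0,"tz": -0.016,"rx": 0,"ry": 0,"rz": 0,"gripper": 3},
    {"tx": 0,"ty": 0,"tz": -0.016,"rx": 0,"ry": 0,"rz": 0,"gripper": 3}
  ]
}}

```text
t: 38.78
eef_pos: [616.3, 124.0, 33.4]
orientation: [1.266, 1.57, -0.122]
wrist_force: [0.8, -4.1, 5.6]
gripper_width: 0.111
```

Request:
{"name": "apply_moves", "arguments": {
  "rows": [
    {"tx": 0,"ty": 0,"tz": -0.004,"rx": 0,"ry": 0,"rz": 0,"gripper": 3},
    {"tx": 0,"ty": 0,"tz": -0.006,"rx": 0,"ry": 0,"rz": 0,"gripper": 3},
    {"tx": 0,"ty": 0,"tz": -0.006,"rx": 0,"ry": 0,"rz": 0,"gripper": 3}
  ]
}}

```text
t: 39.15
eef_pos: [615.8, 126.9, 33.4]
orientation: [1.164, 1.57, -0.224]
wrist_force: [0.4, -3.6, 4.5]
gripper_width: 0.117
```

```bash
python3 - <<'E'
from h import *
setcmd([0,0,-.016,0,0,0]);setcmd([0,0,-.006,0,0,0])
st()
im=snap('scene','s20');cv2.imwrite('pics/s20c.png',cv2.resize(im[230:350,320:470,::-1],None,fx=5,fy=5.))
E
```

```text
t 39.15 pos [615.8 126.9  33.4] ori [ 1.164  1.57  -0.224] F [ 0.4 -3.6  4.5] w 0.117 q [-0.42  0.61  0.2   1.81 -0.17  0.74  0.06]
err [ 0.3 -0.2  0.4] roterr [ 0.    -0.001  0.001]
```

View pics/s20c.png

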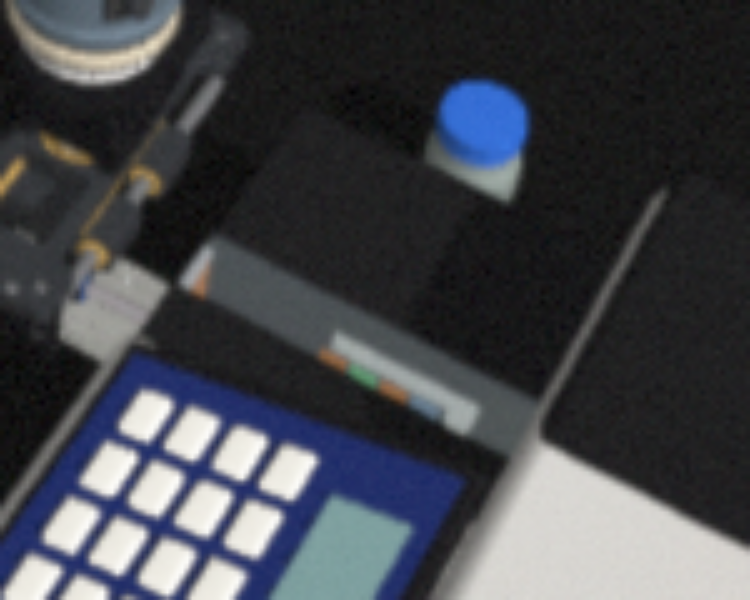

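The flap has dropped (only a sliver of orange at crop (200,280)), so the carriage is within the last 5 mm. I'll ease on to the stop.

Request:
{"name": "apply_moves", "arguments": {
  "rows": [
    {"tx": 0,"ty": 0,"tz": -0.002,"rx": 0,"ry": 0,"rz": 0,"gripper": 3},
    {"tx": 0,"ty": 0,"tz": -0.004,"rx": 0,"ry": 0,"rz": 0,"gripper": 3},
    {"tx": 0,"ty": 0,"tz": -0.004,"rx": 0,"ry": 0,"rz": 0,"gripper": 3}
  ]
}}

```text
t: 39.58
eef_pos: [615.5, 128.3, 33.4]
orientation: [0.714, 1.569, -0.674]
wrist_force: [1.1, -4.5, 4.7]
gripper_width: 0.112
```

Request:
{"name": "apply_moves", "arguments": {
  "rows": [
    {"tx": 0,"ty": 0,"tz": -0.002,"rx": 0,"ry": 0,"rz": 0,"gripper": 3},
    {"tx": 0,"ty": 0,"tz": -0.003,"rx": 0,"ry": 0,"rz": 0,"gripper": 3},
    {"tx": 0,"ty": 0,"tz": -0.003,"rx": 0,"ry": 0,"rz": 0,"gripper": 3}
  ]
}}

```text
t: 39.95
eef_pos: [615.5, 128.2, 33.4]
orientation: [0.393, 1.568, -0.996]
wrist_force: [1.6, -6.4, 5.5]
gripper_width: 0.113
```

Request:
{"name": "apply_moves", "arguments": {
  "rows": [
    {"tx": 0,"ty": 0,"tz": -0.002,"rx": 0,"ry": 0,"rz": 0,"gripper": 3},
    {"tx": 0,"ty": 0,"tz": -0.004,"rx": 0,"ry": 0,"rz": 0,"gripper": 3},
    {"tx": 0,"ty": 0,"tz": -0.004,"rx": 0,"ry": 0,"rz": 0,"gripper": 3}
  ]
}}

```text
t: 40.33
eef_pos: [615.5, 128.3, 33.4]
orientation: [0.23, 1.566, -1.16]
wrist_force: [2.6, -10.2, 5.1]
gripper_width: 0.113
```

The position has stopped changing while the force rises to 10 N, so the carriage is against the stop. I'll relax the push, open, and lift away.

Request:
{"name": "apply_moves", "arguments": {
  "rows": [
    {"tx": 0,"ty": 0,"tz": 0.005,"rx": 0,"ry": 0,"rz": 0,"gripper": 3},
    {"tx": 0,"ty": 0,"tz": 0.005,"rx": 0,"ry": 0,"rz": 0,"gripper": 20},
    {"tx": 0,"ty": 0,"tz": 0.005,"rx": 0,"ry": 0,"rz": 0,"gripper": 40},
    {"tx": 0,"ty": 0,"tz": 0.005,"rx": 0,"ry": 0,"rz": 0,"gripper": 40},
    {"tx": 0,"ty": 0,"tz": 0.005,"rx": 0,"ry": 0,"rz": 0,"gripper": 40},
    {"tx": -0.05,"ty": 0,"tz": 0.005,"rx": 0,"ry": 0,"rz": 0,"gripper": 40},
    {"tx": -0.12,"ty": 0,"tz": 0.005,"rx": 0,"ry": 0,"rz": 0,"gripper": 40},
    {"tx": -0.22,"ty": 0,"tz": 0.005,"rx": 0,"ry": 0,"rz": 0,"gripper": 40},
    {"tx": -0.34,"ty": -0.1,"tz": 0.1,"rx": 0,"ry": 0,"rz": 0,"gripper": 40},
    {"tx": -0.34,"ty": -0.3,"tz": 0.2,"rx": 0,"ry": 0,"rz": 0,"gripper": 40},
    {"tx": -0.34,"ty": -0.4,"tz": 0.3,"rx": 0,"ry": 0,"rz": 0,"gripper": 40},
    {"tx": -0.34,"ty": -0.4,"tz": 0.3,"rx": 0,"ry": 0,"rz": 0,"gripper": 40},
    {"tx": -0.34,"ty": -0.4,"tz": 0.3,"rx": 0,"ry": 0,"rz": 0,"gripper": 40}
  ]
}}

```text
t: 41.95
eef_pos: [442.4, -54.1, 203.5]
orientation: [2.086, 1.57, 0.693]
wrist_force: [0.1, 0.5, 0.2]
gripper_width: 0.46
```

```bash
python3 - <<'E'
from h import *
np.set_printoptions(precision=1,suppress=True)
s=env.read_state();print(s['t'],s['eef_pos'],s['wrist_force'])
im=snap('scene','s21');cv2.imwrite('pics/s21c.png',cv2.resize(im[200:350,320:470,::-1],None,fx=4,fy=4.))
im=snap('top','t21')
M=np.array([603.7,187.5]);Y=1.754;h=np.array([np.cos(Y),np.sin(Y)]);l=np.array([-h[1],h[0]])
acc={}
for k in range(4):
 for c in('scene','top'):
  env.camera(c)
  for q in('carriage','carriage_tab','basket_handle','hook_seat','photometer'):
   for d in env.mark_of(q,c):
     acc.setdefault((q,c),[]).append(np.array(d['location']))
for k,v in acc.items():
  if 'carriage' in k[0]:
    v=[p for p in v if p[0]>570 and p[1]>60]
    if v: m=np.median(v,0);print(k,len(v),m,'phot',(m[:2]-M)@h,(m[:2]-M)@l)
  elif v:
    print(k,len(v),np.median(v,0))
for q in('wash_bottle','amber_bottle','measuring_cylinder','dropper_bottle','beaker','sample_jar'):
    print(q,[env.mark_of(q,c)[0]['location'].round(0) if env.mark_of(q,c) else None for c in('scene','top')])
E
```

```text
41.95 [442.4 -54.1 203.5] [0.1 0.5 0.2]
('carriage_tab', 'scene') 4 [614.8 128.1  66. ] phot -60.36987847116323 -0.05266286152213162
('basket_handle', 'scene') 5 [ 593.8 -320.8  253.3]
('hook_seat', 'scene') 7 [ 592.9 -319.1  251.1]
('photometer', 'scene') 5 [604.2 187.4   2.7]
('carriage_tab', 'top') 4 [617.4 127.8  64.7] phot -61.13852746269985 -2.5544979335862052
('basket_handle', 'top') 5 [ 591.8 -321.5  257.1]
('hook_seat', 'top') 6 [ 588.6 -318.9  244.7]
('photometer', 'top') 6 [604.5 187.6   0.2]Traceback (most recent call last):
  File "<stdin>", line 21, in <module>
AttributeError: 'list' object has no attribute 'round'. Did you mean: 'count'?
```

View pics/s21.png

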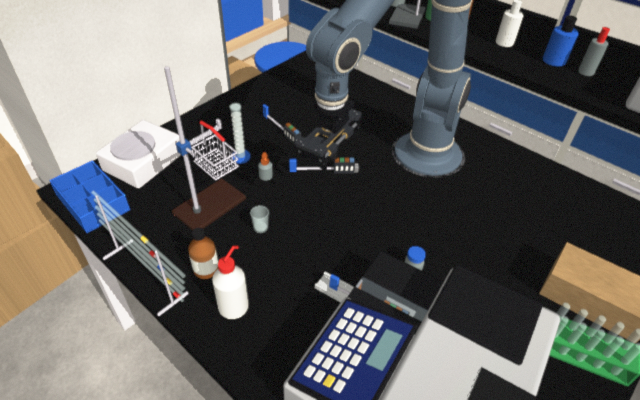

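View pics/s21c.png

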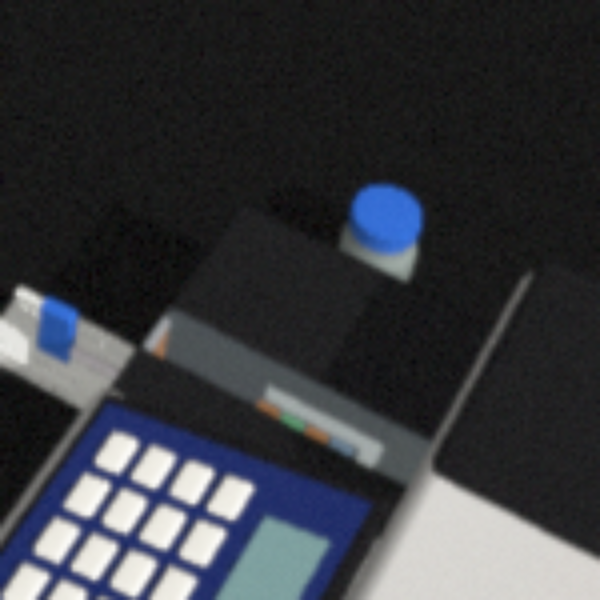

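View pics/t21.png

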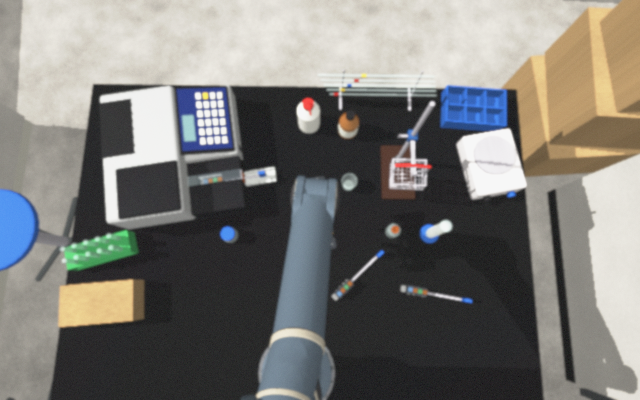

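The tab sits 60–61 mm before the mouth (home is about 60), and the orange sliver at crop (157,335) looks as it did at the start, so the flap is shut. The basket is on the hook, the bottles look unmoved, and the arm is clear. Handing in.

```bash
python3 - <<'E'
from h import *
print(env.close_job())
E
```

```text
the job is handed in; nothing more can be done
None
```

I hung the basket on the retort stand's hook. I then set the leftmost carriage in the trough and pushed it by its tab through the flap until it met the stop. The job was handed in at about 43 s of the 69 s allowed, and no verdict was reported.

**Last checks:**
- **Carriage:** during the push it stopped advancing while the force rose to about 10 N. Its tab then measured 60–61 mm before the mouth (home is about 60 mm) and 0 to 2.5 mm off the centre line, depending on the camera.
- **Flap:** it dropped shut in the pictures and looked the same as at the start. I judged this by eye and did not measure the angle.
- **Basket:** the handle crown measured about (593, -321, 255) mm, and the hook seat about (591, -319, 248) mm. The two cameras differ by about 6 mm on the seat's height, so the crown's height above it is only rough.
- **Robot:** the wrist force read about 0.5 N, and the gripper was clear of everything in the pictures.
- **Bottles and glassware:** my final numeric check stopped on a script error, so I only have the last pictures, in which all six stand where they did before.

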